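Lay out sterile tube connectors with the transfer tongs

TASK

Lay out the sterile breathing-tube connectors for a tube change: fully slide back the clear lid of the case that covers them (leave the other lid shut over the airway and laryngoscope handle), take the spring tongs out of their stand, squeeze them to grip each connector and release it in the kidney dish. The connectors are sterile, so only the tongs may touch them, never the robot itself. When all are in the dish, put the tongs back down in their stand, slide the lid fully shut, and leave the things round about where they stand.

Things in the scene. Friction and masses are not known exactly. Their poses are not given: they have to be found in the camera images.
- case: Fixed stainless storage case, 255 (x) x 170 (y) x 52 mm high without lids, origin centre of the underside, x pointing away from the robot. A 4 mm wall in the middle (x = 0) parts it into a near (-x) and a far (+x) compartment, each 121.5 x 162 mm, walls 4 mm, floor 4 mm thick. Guides for the lids stand along both long sides up to z = 68 mm.
- lid_near (a joint): Clear framed lid over the near half, in the lower track (its faces at z = 52 and 57 mm of the case). 0 = shut, grows as it slides along the case's +x under the far lid, 0.108 m = fully open. Slides with about 1.5 N of friction and stays where it is left.
- lid_far (a joint): Clear framed lid over the far half, in the upper track (faces at z = 59 and 64 mm). 0 = shut, grows as it slides along the case's -x over the near lid, 0.108 m = fully open. About 1.5 N of friction.
- lid_near_tab (a point): Middle of the top edge of the near lid's pull, an upright aluminium tab 8 mm thick (case x), 80 mm long (case y), on the lid's outer edge, 120 mm from the middle of the case when shut; it stands 28 mm above its own lid, top edge 85 mm above the worktop. Fingertips kept above z = 66 mm clear both lids.
- lid_far_tab (a point): The same on the far lid: 8 x 80 mm, 21 mm high above its lid, top edge 85 mm above the worktop, at the far end when shut.
- basket: Fixed steel basket 112 x 154 mm, rim 14 mm high, floor 3 mm thick, that holds the connectors; it lies in the near or the far compartment, centred in it. Origin centre of the underside (4 mm above the worktop).
- basket_other: The same basket in the other compartment, holding the airway and the laryngoscope handle.
- stand: Fixed stand for the tongs: base plate 80 x 100 x 8 mm with an upright rectangular steel sleeve, inside 18 (x) x 56 mm (y), outside 23 x 61 mm, its mouth at z = 92 mm, its floor at z = 8 mm. Origin centre of the underside.
- tongs: Loose spring tongs, 166 mm long, 80 g, standing tips down in the stand (some play, so they may lean a few degrees). Origin at the middle between the tips' lower ends, z up along the tongs to the bow, y the line along which the two arms open. The bow's top is 166 mm above the tips; at rest the tips stand 40 mm apart inside (48 mm over all), arms 11 mm broad (x).
- tongs_left (a joint): Angle of the left (+y) arm about the bow, 0 = sprung open, about 0.095 when the tips hold a 12 mm neck, 0.135 = the tips meet; the right arm always moves equally. Inner gap of the tips is 40 mm - 0.296 m/rad x angle. Spring: it takes about 5 N on each grip plate to begin to move and about 9 N to bring the tips to a neck; 20 to 60 N of grip is enough to hold a connector.
- tongs_grip (a point): Place to hold the tongs, on their axis 120 mm above the tips and 46 mm below the top of the bow: flat ribbed grip plates 16 mm broad (x), 42 mm long (z), 31 mm apart over their outsides at rest and 24 mm (parallel) when the tips hold a 12 mm neck. Hold them at about 26 to 29 mm to carry the tongs open; let go wider than 31 mm.
- tongs_tips (a point): Point on the tongs' axis 8 mm above their lower ends, between the middles of the two tip pads (each 11 mm broad, 16 mm high, 4 mm thick).
- kidney_dish: Loose steel kidney dish 96 (x) x 217 (y) x 35 mm high, floor 5 mm thick (7 mm in places), straight side at +x, bulging side at -x, ends drawn in. Origin centre of the underside. Clear flat floor at least from x = -5 to +25 and y = -70 to +70 mm, and the dish is open above that.
- connector_1: Tube connector, white plastic, 37 mm high, 14 g, may be absent: standing on its wide end, a foot 15 mm in diameter up to 16 mm, a flange 22 mm in diameter from 16 to 19 mm, and a round neck 12 mm in diameter from 19 to 37 mm, where the tongs take it. Origin centre of its lower end, z along it.
- connector_2: Tube connector, the same; may be absent.
- connector_3: Tube connector, the same; may be absent.
- connector_4: Tube connector, the same; may be absent.
- connector_5: Tube connector, the same; may be absent.
- connector_6: Tube connector, the same; may be absent.
- airway: Oral airway 53 x 92 x 12 mm in the other basket, bystander.
- lary_handle: Laryngoscope handle 30 x 130 x 30 mm in the other basket, bystander.
- swab_box: Carton of wipes 55 x 100 x 45 mm, bystander. Origin centre of the underside.
- chlor: Small bottle with cap, 42 mm in diameter, 88 mm high, bystander.
- vial_a: Glass vial 21 mm in diameter, 44 mm high, bystander.

How it is judged:
By the outcome, as a careful person would: the job done as asked, in the order asked, and still so for the second after the job is handed in, with the robot touching nothing.
Of connector_1, connector_2, connector_3, connector_4, connector_5, connector_6 only 4 to 6 are there at a start; the rules pass over those that are not, and their reading is None.
At some moment in a run one of kidney_dish may be knocked a few centimetres aside while the robot is not near it.
It also fails if it takes over 208 s, if anything falls off the work surface, if the arm or the gripper's body presses on something with over 40 N, if the wrist force passes 120 N, or if a joint passes its speed limit or range.

ROBOT

A 6-joint arm with a two-finger parallel gripper is mounted at the origin on a cart in front of the work surface, level with it; the furniture and walls round the work are solid. World frame = base frame: x ahead of the robot, y to its left, z up, the work surface at z = 0. Lengths are in mm, angles in rad, forces in N, time in s.
With the tool pointing down it reaches from about 275 to 750 mm from the base axis. Payload 10.2 kg.
Tool frame: the origin (TCP) lies between the finger pads; the fingertips stand 14 mm ahead of it and the grasp point (between the pads) lies 5 mm behind it (tip_reach is the distance from the TCP to the fingertips, in mm); z points along the fingers, y is the line along which they close (so a half turn about z gives the same grasp; the last joint's range is limited). The gripper opens to 85 mm and grips with 20 to 120 N. Pads are 22 mm wide; open, the fingers measure 114 mm over their backs; the gripper's body (76 mm by 85 mm) begins 54 mm behind the grasp point. The pads swing forward as they close: fully open they stand 13 mm farther back than shut.
Start: joints at [-1.404, 0.313, 1.498, -0, 1.331, -0.223], TCP at [199.49, -485.628, 213.394] pointing down, gripper open.
Joint ranges: [-2.94, 2.94], [-0.97, 2.17], [0.19, 2.56], [-1.23, 4.37], [0.02, 3.11], [-2.88, 2.88]. Speed limits (rad/s): [2.39, 2.39, 3.01, 3.14, 3.14, 3.14].

INTERFACE

Orientations are given as a unit quaternion [w, x, y, z].
In Python, from rig import * gives the robot as it stands.
- The arm moves only by the tool arm_command, never from a script. Its argument "steps" is a list that holds one entry, the list of rows, each a list of 7 numbers: the opening, from 0 (shut) to 1 (fully open), then the shift along the tool's x, y, z each as a share of 0.05 m, from -1 to 1, then the turn, a rotation vector about the tool's x, y, z each as a share of 0.15 rad, from -1 to 1. A call has 1 to 8 rows; each row shifts and turns the commanded pose from where the row before left it, along the tool's axes as they then stand; what a row does not reach is not made up. A row lasts 1/8 s, in which the tool goes at most 62.5 mm and 10.7 degrees, less where a joint would pass 70% of its speed; a pose out of reach is approached as far as the arm can. A call with a number of a shift or a turn outside -1 to 1 is refused whole. A call with a gripper value outside its range is refused whole. The fingers move at their own pace and stop on an object; "squeeze" is the grip in N (left out, the last holds). Time passes only in rows, so rows that do not move let the fingers close. It gives the time, the measured TCP pose, the force, the opening and the grip force at its end, in the units of the state.
- sense(): the state, without advancing time (a new reading comes with each control period).
- capture(name): name is "scene" or "side" or "wrist"; returns the picture (420x560x3 uint8, red, green, blue); there is no depth.
- get_calibration(name): a dict with "intrinsics" (3x3 intrinsics, pixels), "rvec" (rotation vector, rad) and "tvec" (3), from world to camera coordinates, as OpenCV has them; the wrist camera has in their place "T_tool_cam" (4x4, takes a point from camera to tool coordinates, whose origin is the TCP and whose axes are the flange's). Camera axes: x right, y down, z forward; pixel columns grow to the right and rows downward; lengths in mm; the calibration is good to about 2 mm. A picture is of the moment at which its call begins: read the wrist's pose just before it. get_calibration takes no time and is no camera call.
- finish_job(): hands the job in; it is judged then, once.
The state is a dict: "time_s": time; "joints": joint angles; "dq": joint speeds; "tau": joint torques, N m; "eef_pos": TCP position; "ee_rot": TCP orientation; "force": force on the tool from outside, world axes, zero at the start; "wrist_torque": the same for the moment, N m; "grip_width": opening from 0.0 (shut) to 1.0 (fully open); "grip_force": force on a finger pad.
Only numpy, scipy, OpenCV 4.12 (cv2) and the standard library are available. Lean on these libraries where they do the work, as an engineer would, in place of code of your own. Each camera call takes 0.05 s, during which the arm holds its last target. There are 200 camera calls.

## Working session

There is one attempt and no reset: what is moved stays moved. The work goes in short steps, Python scripts to look and compute and a tool call to move; the robot and the scene stay as the last step left them, time stands still between calls to the robot, and variables do not carry over. Pictures are saved under pics/ and viewed, at most 14 in all, crops included, and the job is handed in when it is done.

Besides the shell and the picture viewer there is one more tool, called after "Call:" as name(argument=value, ...) on one line, values as JSON. arm_command: Moves the arm, as the interface text tells. Its arguments: {"type":"object","properties":{"steps":{"type":"array"},"squeeze":{"type":"number"}},"required":["steps"]}

```bash
ls; mkdir -p pics; python3 - <<'E'
from rig import *
import cv2
for n in ("scene","side","wrist"):
    im=capture(n); cv2.imwrite(f"pics/{n}0.png",im[:,:,::-1])
    c=get_calibration(n); print(n,c)
s=sense(); print({k:s[k] for k in("time_s","eef_pos","ee_rot","grip_width","force")})
a=cv2.imread("pics/scene0.png");b=cv2.imread("pics/side0.png")
E
```

```text
pics
scene {'intrinsics': array([[544.27525991,   0.        , 275.97544509],
       [  0.        , 544.27525991, 212.7849189 ],
       [  0.        ,   0.        ,   1.        ]]), 'rvec': array([ 0.68734661, -2.58442094,  1.18142086]), 'tvec': array([412.86486997, 372.7206065 , 889.57088243])}
side {'intrinsics': array([[407.42842428,   0.        , 284.63487174],
       [  0.        , 407.42842428, 205.71310969],
       [  0.        ,   0.        ,   1.        ]]), 'rvec': array([ 2.2836656 , -0.01546075,  0.0373386 ]), 'tvec': array([-570.09047847,  -10.95947906, 1092.02664297])}
wrist {'intrinsics': array([[362.72159608,   0.        , 278.42776916],
       [  0.        , 362.72159608, 210.21602137],
       [  0.        ,   0.        ,   1.        ]]), 'T_tool_cam': array([[ 4.99947136e-04, -9.46921831e-01, -3.21463521e-01,
         8.28296192e+01],
       [ 9.99999829e-01,  5.71248002e-04, -1.27479952e-04,
        -8.10453532e-01],
       [ 3.04348944e-04, -3.21463402e-01,  9.46921955e-01,
        -1.59254937e+02],
       [ 0.00000000e+00,  0.00000000e+00,  0.00000000e+00,
         1.00000000e+00]])}
{'time_s': 0.15, 'eef_pos': array([ 199.45315603, -485.41463991,  212.97272377]), 'ee_rot': array([-5.00334054e-04,  9.81062930e-01,  1.93688609e-01,  2.83795587e-06]), 'grip_width': 0.999006634187629, 'force': array([-0.60946976, -0.53503612,  0.06148986])}
```

View pics/scene0.png

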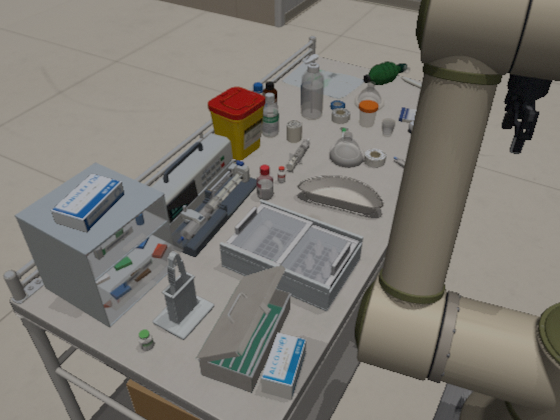

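View pics/side0.png

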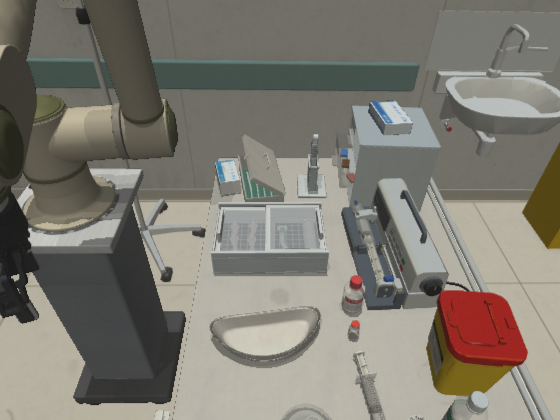

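Scene: the case is at about px (290,250), the stand with tongs at (182,300), and the dish at (340,195). Side: the case is at (270,240), the stand at (312,180), and the dish at (265,335). I'll enlarge these to take exact pixels.

```bash
cat > h.py <<'E'
from rig import *
import numpy as np, cv2, sys
from scipy.spatial.transform import Rotation as R
def cam(n,s=None):
    c=get_calibration(n);K=c["intrinsics"]
    if n=="wrist":
        s=s or sense();q=s["ee_rot"];T=np.eye(4);T[:3,:3]=R.from_quat([q[1],q[2],q[3],q[0]]).as_matrix();T[:3,3]=s["eef_pos"]
        M=T@c["T_tool_cam"];return K,M[:3,:3].T,-M[:3,:3].T@M[:3,3]
    return K,R.from_rotvec(c["rvec"]).as_matrix(),c["tvec"]
def onz(C,uv,z):
    K,r,t=C;d=r.T@np.linalg.inv(K)@[uv[0],uv[1],1];o=-r.T@t;return o+d*(z-o[2])/d[2]
def proj(C,p):
    K,r,t=C;q=K@(r@np.asarray(p,float)+t);return q[:2]/q[2]
def tri(Ca,ua,Cb,ub):
    P=[C[0]@np.c_[C[1],C[2]] for C in(Ca,Cb)]
    X=cv2.triangulatePoints(P[0],P[1],np.array(ua,float),np.array(ub,float))[:,0];return X[:3]/X[3]
def pose():
    s=sense();q=s["ee_rot"];e=R.from_quat([q[1],q[2],q[3],q[0]]).as_matrix()
    return s,e
E
python3 - <<'E'
import cv2,numpy as np
a=cv2.imread("pics/side0.png");b=cv2.imread("pics/scene0.png")
def cr(im,x,y,w,h,s): return cv2.resize(im[y:y+h,x:x+w],(w*s,h*s),interpolation=cv2.INTER_CUBIC)
o=np.zeros((600,800,3),np.uint8)
o[:300,:390]=cr(a,205,195,130,100,3)[:, :390]
o[:300,400:700]=cr(a,280,125,75,75,4)
o[300:,:450]=cr(b,215,190,150,100,3)
o[300:,460:780]=cr(b,145,245,80,75,4)
cv2.imwrite("pics/c1.png",o)
E
```

```text
(no output)
```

View pics/c1.png

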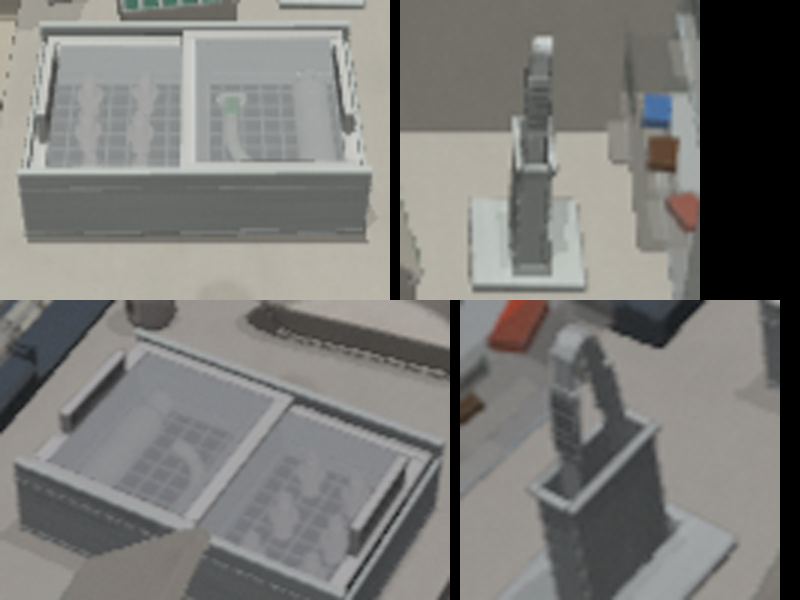

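View pics/wrist0.png

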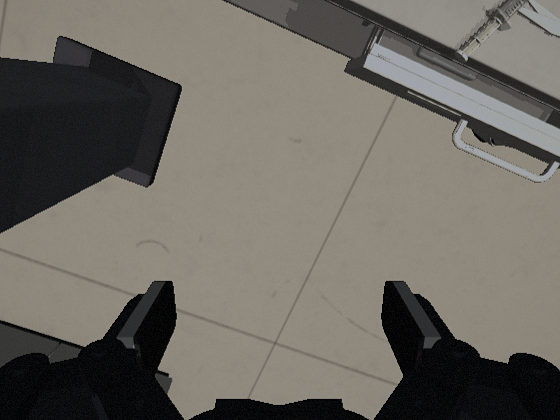

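The connectors stand in the near compartment and the airway and handle are in the far one, so the near lid opens. I'll measure the corners now.

```bash
python3 - <<'E'
from h import *
np.set_printoptions(precision=1,suppress=True)
S=cam("side");C=cam("scene")
f=lambda C,l,z:[print(onz(C,p,z)) for p in l]
print("case side z68");f(S,[(212.3,252.7),(328.3,251.7),(321,203.3),(218.3,204)],68)
print("case scene");f(C,[(221,244),(361.7,238.3),(260.7,202.3)],68)
print("stand base side z8");f(S,[(298,196.3),(325.8,196.8),(324.5,175),(297.5,175)],8)
print("sleeve side z92");f(S,[(309.3,166.8),(318.3,166.8),(309.3,154.5),(317.3,154.5)],92)
print("sleeve scene");f(C,[(162.5,291.8),(171.3,295.8),(195,277),(189.3,273.8)],92)
print("bow tri",tri(S,(315.5,135.5),C,(175,252)))
print("tab side z85");f(S,[(219.5,229),(222.5,210)],85)
print("tab scene z85");f(C,[(332.5,264),(348.5,243)],85)
# dish: side rim z35, scene
print("dish side");f(S,[(210,324),(320,312),(265,310),(262,362)],35)
print("dish scene");f(C,[(297,190),(382,208),(340,179)],35)
E
```

```text
case side z68
[ 408.  -248.5   68. ]
[ 657.7 -246.4   68. ]
[656.6 -85.1  68. ]
[404.9 -88.3  68. ]
case scene
[653.9 -77.9  68. ]
[ 404.  -240.2   68. ]
[ 652.2 -236.6   68. ]
stand base side z8
[607.2  14.5   8. ]
[683.6  12.6   8. ]
[689.8 112.8   8. ]
[610.5 112.4   8. ]
sleeve side z92
[634.6  35.6  92. ]
[658.5  35.7  92. ]
[638.6  93.9  92. ]
[660.8  94.1  92. ]
sleeve scene
[661.  101.7  92. ]
[640.7 101.2  92. ]
[630.5  41.6  92. ]
[645.   40.3  92. ]
bow tri [648.2  64.5 170.3]
tab side z85
[ 419.4 -193.2   85. ]
[ 420.2 -129.6   85. ]
tab scene z85
[ 419.4 -126.    85. ]
[ 416.4 -196.4   85. ]
dish side
[ 417.4 -402.    35. ]
[ 630.6 -376.9   35. ]
[ 522.  -371.3   35. ]
[ 518.1 -480.1   35. ]
dish scene
[ 620.4 -354.7   35. ]
[ 414.2 -393.6   35. ]
[ 547.5 -447.3   35. ]
```

The case centre is near (531,-163) with almost no yaw. The near tab is at x≈415, and the stand is at about (647,66). I'll move above the near compartment with the tool squared up and the gripper shut.

Call:
arm_command(steps=[[[0,0,0,0,0,0,0.866],[0,0,0,0,0,0,0.867],[0,0,0,0,0,0,0.866],[0,0.543,-0.92,0,0,0,0],[0,0.543,-0.92,0,0,0,0],[0,0.543,-0.92,0,0,0,0],[0,0.543,-0.92,0,0,0,0],[0,0.543,-0.92,0,0,0,0]]])

```text
time_s: 1.15
eef_pos: [335.8, -254.0, 213.4]
ee_rot: [0.0, 1.0, -0.0, 0.0]
force: [0.7, -1.4, -0.8]
grip_width: 0.001
grip_force: 0.0
```

Call:
arm_command(steps=[[[0,0.543,-0.92,0,0,0,0],[0,0.543,-0.92,0,0,0,0],[0,0,0,0,0,0,0]]])

```text
time_s: 1.52
eef_pos: [390.5, -161.1, 213.4]
ee_rot: [-0.0, 1.0, 0.003, 0.0]
force: [0.1, -0.5, -0.1]
grip_width: -0.001
grip_force: 0.0
```

```bash
python3 - <<'E'
from h import *
np.set_printoptions(precision=4,suppress=True)
s=sense();C=cam("wrist",s);im=capture("wrist")
np.savez("w1.npz",im=im,K=C[0],r=C[1],t=C[2]);cv2.imwrite("pics/w1.png",im[:,:,::-1])
print(s["time_s"],s["eef_pos"],s["ee_rot"],s["grip_width"])
E
```

```text
1.525 [ 390.4713 -161.0863  213.3595] [-0.0002  1.      0.0025  0.    ] -0.000987742247784355
```

View pics/w1.png

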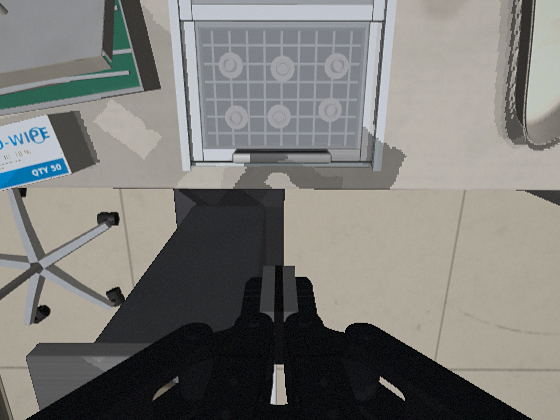

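The wrist view shows six connectors: (232,65), (283,68), (337,65), (236,117), (279,117), (331,110). The tab's top edge runs from (232,153) to (331,153).

```bash
python3 - <<'E'
from h import *
np.set_printoptions(precision=1,suppress=True)
d=np.load("w1.npz");C=(d["K"],d["r"],d["t"]);im=d["im"]
for z,l in((85,[(232,151),(331,151),(232,156),(331,156)]),(68,[(180,170),(380,170),(172,20),(391,20)])):
    for p in l: print(z,p,onz(C,p,z))
g=cv2.cvtColor(im,cv2.COLOR_RGB2GRAY)
sub=cv2.resize(im[40:140,200:370],None,fx=4,fy=4,interpolation=cv2.INTER_CUBIC)
gs=cv2.medianBlur(cv2.cvtColor(sub,cv2.COLOR_RGB2GRAY),7)
c=cv2.HoughCircles(gs,cv2.HOUGH_GRADIENT,1,100,param1=60,param2=18,minRadius=20,maxRadius=60)
for u,v,r in c[0]:
    p=(200+(u-1.5)/4,40+(v-1.5)/4);print(np.array(p),r/4,"z26",onz(C,p,26),"z44",onz(C,p,44));cv2.circle(sub,(int(u),int(v)),int(r),(255,0,0),1)
cv2.imwrite("pics/w1c.png",sub[:,:,::-1])
E
```

```text
85 (232, 151) [ 424.7 -123.2   85. ]
85 (331, 151) [ 425.2 -201.8   85. ]
85 (232, 156) [ 420.7 -123.1   85. ]
85 (331, 156) [ 421.2 -202.    85. ]
68 (180, 170) [405.4 -76.   68. ]
68 (380, 170) [ 406.3 -246.9   68. ]
68 (172, 20) [520.3 -79.4  68. ]
68 (391, 20) [ 521.2 -244.2   68. ]
[278.8 116. ] 11.575 z26 [ 447.6 -160.2   26. ] z44 [ 448.9 -160.2   44. ]
[231.2  64.5] 13.125 z26 [ 491.7 -117.7   26. ] z44 [ 490.7 -119.9   44. ]
[329.8 109.5] 11.775 z26 [ 453.6 -207.2   26. ] z44 [ 454.6 -204.7   44. ]
[282.5  67.8] 12.475 z26 [ 489.3 -163.3   26. ] z44 [ 488.4 -163.1   44. ]
[236.2 116.5] 11.775 z26 [ 446.9 -120.8   26. ] z44 [ 448.2 -122.8   44. ]
[336.5  66. ] 12.825 z26 [ 491.  -211.3   26. ] z44 [ 490.1 -208.6   44. ]
[292.2  92. ] 6.875 z26 [ 468.8 -172.3   26. ] z44 [ 469.  -171.7   44. ]
[207.5 107.8] 7.275 z26 [454.6 -94.5  26. ] z44 [455.5 -97.9  44. ]
```

View pics/w1c.png

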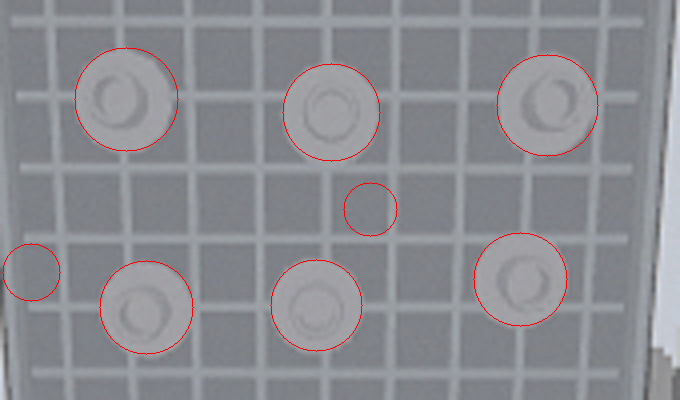

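All six connectors stand upright, with flange centres found. The tab's outer face is at about x=413 and its middle at y=-162. I'll go down behind it and push the lid open.

Call:
arm_command(steps=[[[0,0,0,0.863,0,0,0],[0,0,0,0.863,0,0,0],[0,0,0,0.863,0,0,0],[0,0.2,0,0,0,0,0],[0,0.3,0,0,0,0,0],[0,0.3,0,0,0,0,0],[0,0.4,0,0,0,0,0],[0,0.4,0,0,0,0,0]]])

```text
time_s: 2.58
eef_pos: [471.4, -164.9, 86.2]
ee_rot: [0.001, 1.0, -0.0, 0.001]
force: [0.3, -0.6, 0.7]
grip_width: 0.003
grip_force: 0.0
```

Call:
arm_command(steps=[[[0,0.4,0,0,0,0,0],[0,0.4,0,0,0,0,0],[0,0,0,0,0,0,0]]])

```text
time_s: 2.95
eef_pos: [511.1, -164.6, 85.7]
ee_rot: [0.001, 1.0, -0.0, 0.001]
force: [-0.2, -0.9, -0.8]
grip_width: -0.003
grip_force: 0.0
```

Call:
arm_command(steps=[[[0,0.08,0,0,0,0,0],[0,0.08,0,0,0,0,0],[0,0.08,0,0,0,0,0],[0,0,0,0,0,0,0]]])

```text
time_s: 3.45
eef_pos: [521.7, -163.7, 84.0]
ee_rot: [0.0, 1.0, 0.0, 0.0]
force: [-0.1, -0.2, 0.0]
grip_width: 0.001
grip_force: 0.0
```

```bash
python3 - <<'E'
from h import *
a=capture("side");b=capture("scene")
f=lambda im,x,y,w,h,s:cv2.resize(im[y:y+h,x:x+w],(w*s,h*s),interpolation=cv2.INTER_CUBIC)
o=np.zeros((600,520,3),np.uint8);o[:300,:]=f(a,205,195,130,75,4)[:300,:520];o[300:,:450]=f(b,215,190,150,100,3)
cv2.imwrite("pics/l1.png",o[:,:,::-1])
E
```

```text
(no output)
```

View pics/l1.png

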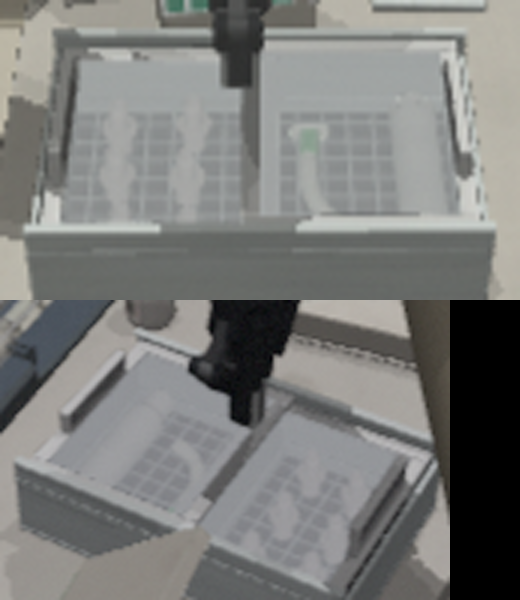

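The side view shows the lid still shut. The arm lagged behind its targets and the fingers passed over the tab without touching it. I'll raise, go back, settle and descend again.

Call:
arm_command(steps=[[[0,0,0,-0.8,0,0,0],[0,0,0,0,0,0,0],[0,-0.9,0,0,0,0,0],[0,-0.9,0,0,0,0,0],[0,-0.92,0,0,0,0,0],[0,0,0,0,0,0,0],[0,0,0,0,0,0,0],[0,0,0,0,0,0,0]]])

```text
time_s: 4.55
eef_pos: [386.2, -163.7, 123.8]
ee_rot: [-0.0, 1.0, 0.0, 0.0]
force: [-0.1, 0.0, -0.1]
grip_width: -0.0
grip_force: 0.0
```

Call:
arm_command(steps=[[[0,0,0,0.8,0,0,0],[0,0,0,0,0,0,0],[0,0,0,0,0,0,0],[0,0,0,0,0,0,0],[0,0.2,0,0,0,0,0],[0,0.2,0,0,0,0,0],[0,0.2,0,0,0,0,0],[0,0.2,0,0,0,0,0]]])

```text
time_s: 5.55
eef_pos: [426.4, -163.6, 83.9]
ee_rot: [-0.0, 1.0, 0.0, -0.0]
force: [-0.4, 0.1, -0.6]
grip_width: 0.0
grip_force: 0.0
```

Call:
arm_command(steps=[[[0,0.3,0,0,0,0,0],[0,0.3,0,0,0,0,0],[0,0.3,0,0,0,0,0],[0,0.3,0,0,0,0,0],[0,0.2,0,0,0,0,0],[0,0,0,0,0,0,0],[0,0,0,0,0,0,0]]])

```text
time_s: 6.42
eef_pos: [495.2, -163.6, 83.8]
ee_rot: [-0.0, 1.0, -0.0, -0.0]
force: [-0.1, 0.6, 0.0]
grip_width: -0.001
grip_force: 0.0
```

```bash
python3 - <<'E'
from h import *
a=capture("side");b=capture("scene")
f=lambda im,x,y,w,h,s:cv2.resize(im[y:y+h,x:x+w],(w*s,h*s),interpolation=cv2.INTER_CUBIC)
o=np.zeros((600,520,3),np.uint8);o[:300,:]=f(a,205,195,130,75,4)[:300,:520];o[300:,:450]=f(b,215,190,150,100,3)
cv2.imwrite("pics/l2.png",o[:,:,::-1])
E
```

```text
(no output)
```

View pics/l2.png

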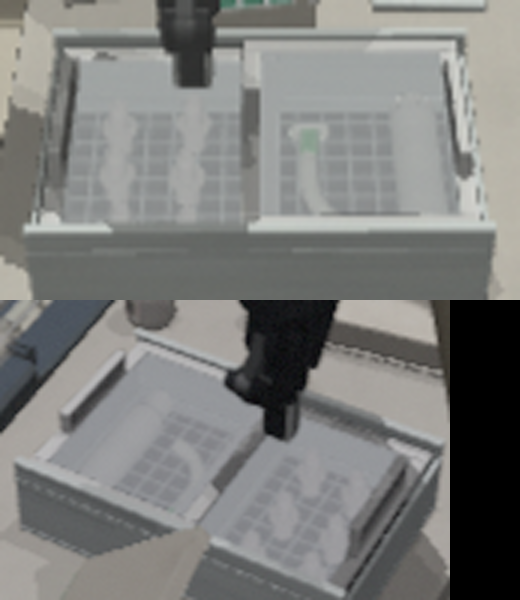

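The lid is still shut. I'll check the true height of the fingertips and tab from the pictures.

```bash
python3 - <<'E'
from h import *
np.set_printoptions(precision=1,suppress=True)
S=cam("side");C=cam("scene");W=cam("wrist")
print("tip tri",tri(S,(253,216.3),C,(310,236)))
for z in(70,85,100):
  print(z,proj(S,[495.2,-163.6,z]),proj(C,[495.2,-163.6,z]))
for x in (413,418):
  for y in(-123,-202):
    for z in (57,85): print(x,y,z,"side",proj(S,[x,y,z]),"scene",proj(C,[x,y,z]))
im=capture("wrist");cv2.imwrite("pics/w2.png",im[:,:,::-1])
# tab from scene crop: top corners (352,525),(405,460)
p=lambda u,v:(215+u/3,190+(v-300)/3)
q=lambda u,v:(205+u/4,195+v/4)
print("tab top y- end", tri(S,q(52,155),C,p(352,520)), "y+ end",tri(S,q(68,60),C,p(405,460)))
E
```

```text
tip tri [ 490.9 -164.8   96.4]
70 [254.4 224.7] [306.9 244.7]
85 [254.2 219.9] [307.2 239.5]
100 [254. 215.] [307.4 234.2]
413 -123 57 side [220.6 216.9] scene [333.8 275.8]
413 -123 85 side [219.7 208.1] scene [334.8 266.1]
413 -202 57 side [217.3 240.7] scene [350.  251.6]
413 -202 85 side [216.2 231.8] scene [351.1 241.9]
418 -123 57 side [222.7 216.9] scene [331.6 274.9]
418 -123 85 side [221.8 208.1] scene [332.5 265.2]
418 -202 57 side [219.5 240.7] scene [347.8 250.7]
418 -202 85 side [218.5 231.8] scene [348.9 241.1]
tab top y- end [ 425.7 -164.1   46.6] y+ end [ 411.4 -167.4  113.9]
```

View pics/w2.png

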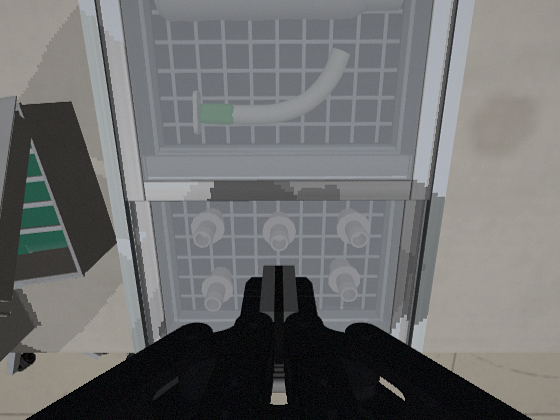

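Two views put the fingertips near z=96 with the TCP at 84. I'll check what the rig itself gives for the tool geometry.

```bash
python3 - <<'E'
import rig
print([n for n in dir(rig) if not n.startswith('__')])
print(getattr(rig,'tip_reach',None))
E
```

```text
['PlanningError', 'capture', 'finish_job', 'get_calibration', 'sense', 'tip_reach']
14.0
```

Call:
arm_command(steps=[[[0,0,0,-0.8,0,0,0],[0,0,0,0,0,0,0],[0,-0.75,0,0,0,0,0],[0,-0.75,0,0,0,0,0],[0,-0.68,0,0,0,0,0],[0,0,0,0,0,0,0],[0,0,0,0,0,0,0],[0,0,0,0,0,0,0]]])

```text
time_s: 7.58
eef_pos: [387.1, -163.7, 123.8]
ee_rot: [-0.0, 1.0, 0.0, 0.0]
force: [0.3, 0.2, -0.4]
grip_width: 0.002
grip_force: 0.0
```

Call:
arm_command(steps=[[[0,0,0,0.8,0,0,0],[0,0,0,0,0,0,0],[0,0,0,0,0,0,0],[0,0,0,0,0,0,0]]])

```text
time_s: 8.07
eef_pos: [387.2, -164.0, 85.0]
ee_rot: [0.001, 1.0, 0.0, 0.001]
force: [-0.0, -1.6, 0.5]
grip_width: 0.002
grip_force: 0.0
```

```bash
python3 - <<'E'
from h import *
s=sense();print(s["eef_pos"])
a=capture("side");b=capture("scene")
f=lambda im,x,y,w,h,s:cv2.resize(im[y:y+h,x:x+w],(w*s,h*s),interpolation=cv2.INTER_NEAREST)
o=np.zeros((600,800,3),np.uint8);o[:,:400]=f(a,195,165,50,75,8);o[:,400:]=f(b,320,205,50,75,8)
cv2.imwrite("pics/l3.png",o[:,:,::-1])
E
```

```text
[ 387.19154941 -164.00968715   85.00167435]
```

View pics/l3.png

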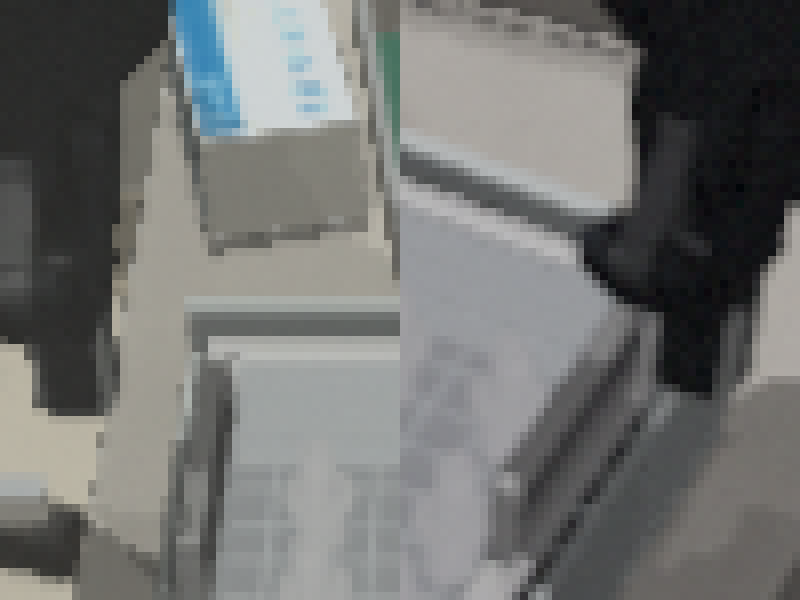

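```bash
python3 - <<'E'
from h import *
np.set_printoptions(precision=1,suppress=True)
S=cam("side");C=cam("scene");W=cam("wrist")
ps,pc=(203.9,216.5),(356,254)
print(tri(S,ps,C,pc))
for z in(70,80,90,100): print(z,proj(S,[387,-164,z]),proj(C,[387,-164,z]),proj(W,[387,-164,z]),proj(W,[398,-164,z]))
E
```

```text
[ 385.1 -163.9   96.5]
70 [207.1 224.8] [354.7 263.1] [280.  252.3] [280.1 232.9]
80 [206.6 221.6] [355.1 259.6] [280.1 260.9] [280.2 240.7]
90 [206.2 218.4] [355.6 256.1] [280.3 270.4] [280.3 249.2]
100 [205.7 215.1] [356.1 252.5] [280.4 281. ] [280.4 258.9]
```

Both fixed views put the shut fingertips at z≈96, which is 11 mm above the reported TCP rather than 14 mm below it. I'll work from the seen tips: TCP z=61, then push gently and watch.

Call:
arm_command(steps=[[[0,0,0,0.46,0,0,0],[0,0,0,0,0,0,0],[0,0,0,0,0,0,0],[0,0.2,0,0,0,0,0],[0,0.2,0,0,0,0,0],[0,0.2,0,0,0,0,0],[0,0.2,0,0,0,0,0],[0,0,0,0,0,0,0]]])

```text
time_s: 9.18
eef_pos: [427.3, -163.6, 60.9]
ee_rot: [0.0, 1.0, 0.0, 0.0]
force: [-0.2, 0.2, -0.7]
grip_width: -0.0
grip_force: 0.0
```

```bash
python3 - <<'E'
from h import *
s=sense();print(s["eef_pos"],s["force"])
a=capture("side");b=capture("scene")
f=lambda im,x,y,w,h,s:cv2.resize(im[y:y+h,x:x+w],(w*s,h*s),interpolation=cv2.INTER_NEAREST)
o=np.zeros((600,800,3),np.uint8);o[:,:400]=f(a,205,175,50,75,8);o[:,400:]=f(b,310,215,50,75,8)
cv2.imwrite("pics/l4.png",o[:,:,::-1])
E
```

```text
[ 427.29815338 -163.60808255   60.86394024] [-0.22668688  0.22571442 -0.73598848]
```

View pics/l4.png

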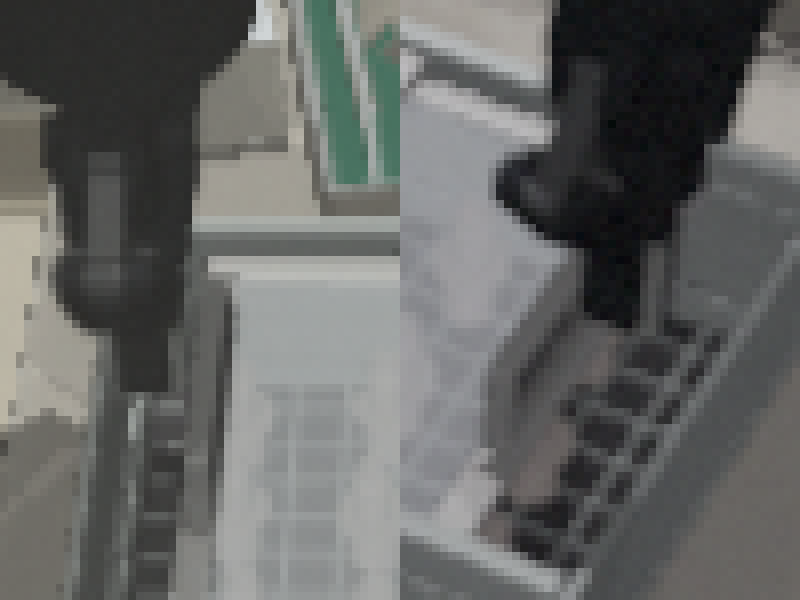

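Now the lid slides: it is open about 2 cm and the fingers are behind the tab. I'll keep pushing to the stop.

Call:
arm_command(steps=[[[0,0.3,0,0,0,0,0],[0,0.3,0,0,0,0,0],[0,0.3,0,0,0,0,0],[0,0.3,0,0,0,0,0],[0,0.2,0,0,0,0,0],[0,0.06,0,0,0,0,0],[0,0.06,0,0,0,0,0],[0,0,0,0,0,0,0]]])

```text
time_s: 10.28
eef_pos: [502.6, -163.7, 61.0]
ee_rot: [0.0, 1.0, -0.0, 0.0]
force: [0.2, 0.3, -0.3]
grip_width: 0.002
grip_force: 0.2
```

Call:
arm_command(steps=[[[0,0.06,0,0,0,0,0],[0,0.06,0,0,0,0,0],[0,0,0,0,0,0,0]]])

```text
time_s: 10.65
eef_pos: [506.3, -163.7, 60.8]
ee_rot: [-0.0, 1.0, 0.0, -0.003]
force: [-16.5, -1.2, 8.1]
grip_width: 0.001
grip_force: 7.8
```

Call:
arm_command(steps=[[[0,0.04,0,0,0,0,0],[0,0.04,0,0,0,0,0],[0,0,0,0,0,0,0]]])

```text
time_s: 11.02
eef_pos: [506.5, -163.6, 60.7]
ee_rot: [-0.001, 1.0, 0.001, -0.008]
force: [-38.1, -4.0, 21.3]
grip_width: -0.0
grip_force: 18.9
```

The stop is reached: a firm counterforce at x=506. I'll back off, rise, and go to look at the tongs from above.

Call:
arm_command(steps=[[[0,-0.3,0,0,0,0,0],[0,0,0,0,0,0,0],[0,0,0,-0.95,0,0,0],[0,0,0,-0.95,0,0,0],[1,0,0,-0.95,0,0,0],[1,0,0,-0.8,0,0,0],[1,0.42,-0.93,0,0,0,0],[1,0.42,-0.93,0,0,0,0]]])

```text
time_s: 12.02
eef_pos: [540.8, -69.7, 244.2]
ee_rot: [0.0, 1.0, -0.001, 0.001]
force: [0.1, -0.6, -0.1]
grip_width: 0.847
grip_force: 0.0
```

Call:
arm_command(steps=[[[1,0.42,-0.93,0,0,0,0],[1,0.42,-0.93,0,0,0,0],[1,0.42,-0.93,0,0,0,0],[1,0,0,0,0,0,0],[1,0,0,0,0,0,0],[1,0,0,0,0,0,0]]])

```text
time_s: 12.78
eef_pos: [602.6, 67.9, 243.7]
ee_rot: [0.0, 1.0, -0.001, 0.0]
force: [-0.4, -0.1, -0.2]
grip_width: 1.001
grip_force: 0.0
```

```bash
python3 - <<'E'
from h import *
np.set_printoptions(precision=1,suppress=True)
s=sense();C=cam("wrist",s);im=capture("wrist");print(s["eef_pos"],s["grip_width"])
np.savez("w3.npz",im=im,K=C[0],r=C[1],t=C[2]);cv2.imwrite("pics/w3.png",im[:,:,::-1])
for p in([647,68,170],[647,68,92],[647,68,8],[647,-33,0]):print(p,proj(C,p))
E
```

```text
[602.6  67.9 243.7] 1.0007444920762856
[647, 68, 170] [279.5 149.8]
[647, 68, 92] [279.3 134.7]
[647, 68, 8] [279.1 124.9]
[647, -33, 0] [372.1 124.1]
```

View pics/w3.png

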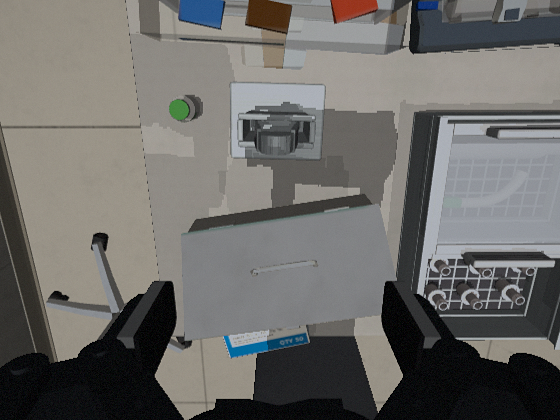

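The stand's base plate spans (231,83) to (323,159), and the bow is near (276,140). I'll compute positions, and the height of the raised carton lid beside it.

```bash
python3 - <<'E'
from h import *
np.set_printoptions(precision=1,suppress=True)
d=np.load("w3.npz");C=(d["K"],d["r"],d["t"]);im=d["im"]
for p in[(231,83),(324,84),(322,159),(232,159)]:print("base",onz(C,p,8))
g=cv2.cvtColor(im,cv2.COLOR_RGB2GRAY)
print(g[100:162:2,228:330:3])
S=cam("side");Sc=cam("scene")
print("lid",tri(C,(398,303),S,(245,137)),tri(C,(185,340),S,(245,137)))
E
```

```text
base [689.1 117.4   8. ]
base [688.1  21.8   8. ]
base [610.4  20.9   8. ]
base [610.5 119.7   8. ]
[[141 152 176 ... 175 128 159]
 [140 153 176 ... 177 119 157]
 [145 149 175 ... 176 116 158]
 ...
 [145 133 168 ...  90 102  90]
 [161 162 116 ...  74  90  94]
 [158 160 149 ...  91  88  92]]
lid [502.5  -8.7 192.2] [457.2 157.7 110.3]
```

The stand centre is (649,69.5). I'll move over it and descend in two parts around the grip plates.

Call:
arm_command(steps=[[[1,0.93,-0.03,0,0,0,0],[1,0,0,0,0,0,0],[1,0,0,0,0,0,0],[1,0,0,0.9,0,0,0],[1,0,0,0.9,0,0,0],[1,0,0,0,0,0,0],[1,0,0,0,0,0,0]]])

```text
time_s: 13.7
eef_pos: [649.7, 70.2, 156.3]
ee_rot: [0.0, 1.0, -0.0, 0.002]
force: [0.3, -0.0, 0.3]
grip_width: 1.004
grip_force: 0.0
```

Call:
arm_command(steps=[[[1,0,0,0.4,0,0,0],[1,0,0,0.4,0,0,0],[1,0,0,0.3,0,0,0],[1,0,0,0,0,0,0],[1,0,0,0,0,0,0]]])

```text
time_s: 14.32
eef_pos: [649.7, 70.3, 99.9]
ee_rot: [0.0, 1.0, 0.0, 0.001]
force: [0.7, 0.1, 0.4]
grip_width: 0.994
grip_force: 0.0
```

```bash
python3 - <<'E'
from h import *
s=sense();print(s["eef_pos"],s["force"])
a=capture("side");b=capture("scene");w=capture("wrist")
f=lambda im,x,y,w,h,s:cv2.resize(im[y:y+h,x:x+w],(w*s,h*s),interpolation=cv2.INTER_NEAREST)
o=np.zeros((600,800,3),np.uint8);o[:360,:400]=f(a,275,115,80,72,5);o[:360,400:]=f(b,135,235,80,72,5)
o[360:600,:400]=cv2.resize(w[150:318,140:420],(400,240))
cv2.imwrite("pics/t1.png",o[:,:,::-1])
E
```

```text
[649.7192891   70.32218811  99.86477298] [0.65566318 0.08060658 0.43484863]
```

View pics/t1.png

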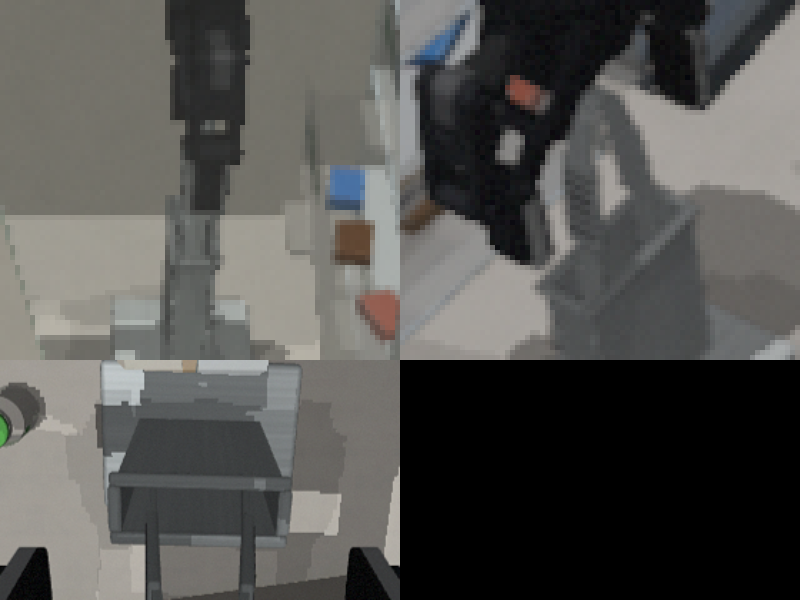

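The fingers straddle the tongs, centred on the plates and clear of the sleeve. I'll close to about 28 mm and lift a little.

Call:
arm_command(steps=[[[0.33,0,0,0,0,0,0],[0.33,0,0,0,0,0,0],[0.33,0,0,0,0,0,0],[0.33,0,0,0,0,0,0],[0.33,0,0,0,0,0,0],[0.33,0,0,0,0,0,0]]], squeeze=40)

```text
time_s: 15.22
eef_pos: [649.3, 70.4, 98.9]
ee_rot: [0.0, 1.0, -0.0, 0.0]
force: [-0.8, 0.1, 4.9]
grip_width: 0.333
grip_force: 8.1
```

The tongs are held with about 8 N of grip. I'll lift straight up, go round the carton lid, then hover over the compartment.

Call:
arm_command(steps=[[[0.33,0,0,-0.5,0,0,0],[0.33,0,0,-0.85,0,0,0],[0.33,0,0,-0.85,0,0,0],[0.33,0,0,0,0,0,0],[0.33,0,0,0,0,0,0],[0.33,0,0.86,0,0,0,0],[0.33,0,0.87,0,0,0,0],[0.33,0,0.87,0,0,0,0]]])

```text
time_s: 16.23
eef_pos: [648.3, -60.8, 206.4]
ee_rot: [-0.0, 1.0, 0.0, -0.002]
force: [-1.1, -0.0, -0.9]
grip_width: 0.329
grip_force: 5.5
```

Call:
arm_command(steps=[[[0.33,-0.79,0.757,0,0,0,0],[0.33,-0.79,0.757,0,0,0,0],[0.33,-0.79,0.757,0,0,0,0],[0.33,-0.79,0.757,0,0,0,0],[0.33,0,0,0,0,0,0],[0.33,0,0,0,0,0,0],[0.33,0,0,0,0,0,0]]])

```text
time_s: 17.1
eef_pos: [491.5, -210.1, 207.8]
ee_rot: [-0.0, 1.0, 0.001, -0.0]
force: [0.2, 0.4, -1.0]
grip_width: 0.333
grip_force: 5.5
```

```bash
python3 - <<'E'
from h import *
np.set_printoptions(precision=1,suppress=True)
s=sense();print(s["eef_pos"],s["force"],s["grip_width"],s["grip_force"])
C=cam("wrist",s);w=capture("wrist");a=capture("side");b=capture("scene")
np.savez("w4.npz",im=w,K=C[0],r=C[1],t=C[2])
p=s["eef_pos"]
for z in (-91,-75): print(proj(C,p+[0,0,z]),proj(cam("side"),p+[0,0,z]),proj(cam("scene"),p+[0,0,z]))
o=np.zeros((600,800,3),np.uint8)
o[:400,:]=cv2.resize(w[120:320,100:500],(800,400))
u=proj(cam("side"),p+[0,0,-70]).astype(int);v=proj(cam("scene"),p+[0,0,-70]).astype(int)
print(u,v)
for k,(im,q) in enumerate(((a,u),(b,v))):
    t=im[q[1]-25:q[1]+25,q[0]-50:q[0]+50];o[400:,400*k:400*k+400]=cv2.resize(t,(400,200),interpolation=cv2.INTER_NEAREST)
cv2.imwrite("pics/t2.png",o[:,:,::-1])
E
```

```text
[ 491.5 -210.1  207.8] [ 0.2  0.4 -1. ] 0.33347517182319736 5.4657781645073555
[279.6 206.9] [251.3 223.8] [319.5 215.7]
[279.7 214.2] [251.1 218.3] [319.9 209.8]
[251 216] [319 207]
```

View pics/t2.png

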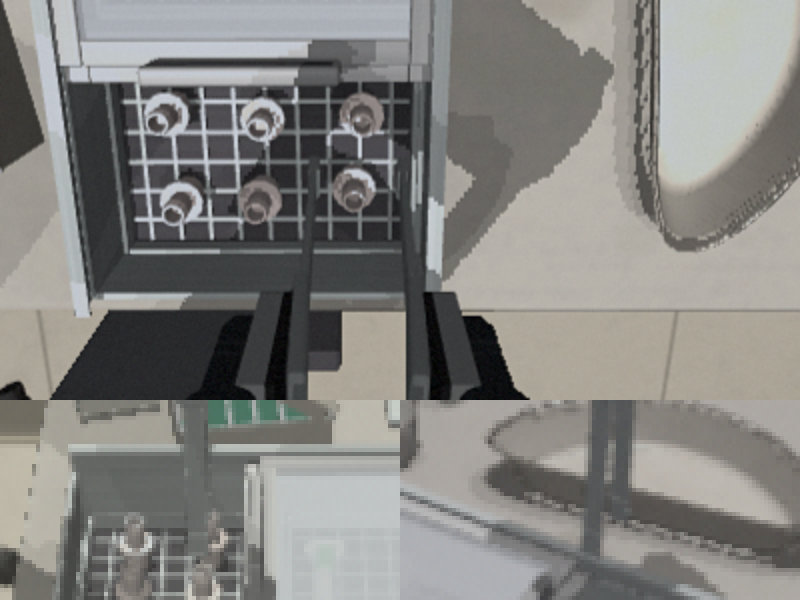

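The tips are where predicted: their ends are at wrist px (256,200) and (303,202), so the tip axis is at TCP xy, 91 mm below. The connectors are now uncovered, so I'll re-measure them and the dish.

```bash
cat >> h.py <<'E'
E
python3 - <<'E'
from h import *
np.set_printoptions(precision=1,suppress=True)
d=np.load("w4.npz");C=(d["K"],d["r"],d["t"]);im=d["im"]
for f,n in[((166,114),(158,122)),((262,119),(257,126)),((361,115),(359,121)),((183,199),(175,212)),((260,201),(255,211)),((354,189),(352,198))]:
    print(onz(C,(100+f[0]/2,120+f[1]/2),26)[:2],onz(C,(100+n[0]/2,120+n[1]/2),44)[:2])
sub=cv2.resize(im[150:240,155:305],None,fx=4,fy=4,interpolation=cv2.INTER_CUBIC)
gs=cv2.medianBlur(cv2.cvtColor(sub,cv2.COLOR_RGB2GRAY),5)
c=cv2.HoughCircles(gs,cv2.HOUGH_GRADIENT,1,100,param1=80,param2=15,minRadius=34,maxRadius=56)
print("hough")
for u,v,r in c[0]:
    p=(155+(u-1.5)/4,150+(v-1.5)/4);print(np.array(p),r/4,onz(C,p,26)[:2])
# dish in side & scene: bright inner floor
for n in("side","scene"):
    i=capture(n);h=cv2.cvtColor(i,cv2.COLOR_RGB2HSV)
    x,y,w,hh=(195,295,140,75) if n=="side" else (285,165,110,55)
    m=np.zeros(i.shape[:2],np.uint8);m[y:y+hh,x:x+w]=((h[y:y+hh,x:x+w,2]>205)).astype(np.uint8)
    cs,_=cv2.findContours(m,cv2.RETR_EXTERNAL,cv2.CHAIN_APPROX_NONE);k=max(cs,key=cv2.contourArea)
    D=cam(n);P=np.array([onz(D,q[0],5)[:2] for q in k]);print(n,cv2.contourArea(k),cv2.boundingRect(k),"floor min/max",P.min(0),P.max(0),P[P[:,0].argmin()],P[P[:,0].argmax()])
E
```

```text
[ 491.7 -117.3] [ 492.3 -118.2]
[ 489.3 -163.4] [ 490.5 -163.4]
[ 491.4 -211.2] [ 492.9 -210.2]
[ 448.1 -122.2] [ 448.1 -122.5]
[ 447.1 -160.7] [ 448.7 -160.7]
[ 453.6 -207.8] [ 455.4 -207. ]
hough
[276.8 214.5] 10.475 [ 453.6 -207.6]
[230.5 179.8] 11.075 [ 489.  -162.9]
[279.8 177.5] 11.575 [ 491.4 -210.5]
[227.8 218.5] 13.025 [ 449.2 -158.5]
[182.  177.5] 11.575 [ 491.2 -116.3]
[190.2 221.8] 10.825 [ 445.6 -120.7]
side 1604.5 (230, 310, 79, 31) floor min/max [ 451.5 -419.2] [ 609.9 -351.1] [ 451.5 -376. ] [ 609.9 -358.5]Traceback (most recent call last):
  File "<stdin>", line 17, in <module>
ValueError: max() iterable argument is empty
```

The tongs hang directly over the connector at (491.6,-210.8). I'll go down so the tip ends are near z=30, then squeeze.

Call:
arm_command(steps=[[[0.33,0,0.014,0.6,0,0,0],[0.33,0,0,0.6,0,0,0],[0.33,0,0,0.54,0,0,0],[0.33,0,0,0,0,0,0],[0.33,0,0,0,0,0,0],[0.33,0,0,0,0,0,0]]])

```text
time_s: 18.1
eef_pos: [491.6, -212.1, 122.7]
ee_rot: [0.001, 1.0, 0.0, 0.001]
force: [0.3, 1.1, -1.1]
grip_width: 0.333
grip_force: 5.5
```

Call:
arm_command(steps=[[[0,0,0,0,0,0,0],[0,0,0,0,0,0,0],[0,0,0,0,0,0,0],[0,0,0,0,0,0,0]]], squeeze=40)

```text
time_s: 18.6
eef_pos: [491.5, -212.0, 122.4]
ee_rot: [0.0, 1.0, -0.0, 0.001]
force: [-1.4, 0.5, 6.0]
grip_width: 0.271
grip_force: 43.1
```

The grip stopped at about 23 mm with 43 N, which fits a 12 mm neck. I'll lift and hover over the dish.

Call:
arm_command(steps=[[[0,0,0,-0.6,0,0,0],[0,0,0,-0.6,0,0,0],[0,0,0,-0.5,0,0,0],[0,0,0,0,0,0,0],[0,0.07,0.96,0,0,0,0],[0,0.07,0.96,0,0,0,0],[0,0.07,0.96,0,0,0,0],[0,0.07,0.96,0,0,0,0]]])

```text
time_s: 19.6
eef_pos: [504.7, -404.9, 204.5]
ee_rot: [-0.001, 1.0, -0.0, -0.001]
force: [0.8, 0.5, -1.0]
grip_width: 0.269
grip_force: 42.5
```

Call:
arm_command(steps=[[[0,0,0,0,0,0,0],[0,0,0,0,0,0,0],[0,0,0,0,0,0,0]]])

```text
time_s: 19.98
eef_pos: [505.2, -402.7, 206.2]
ee_rot: [-0.0, 1.0, 0.001, -0.0]
force: [-0.7, -0.1, -1.9]
grip_width: 0.269
grip_force: 42.5
```

```bash
python3 - <<'E'
from h import *
np.set_printoptions(precision=1,suppress=True)
s=sense();print(s["eef_pos"],s["grip_width"])
C=cam("wrist",s);w=capture("wrist");np.savez("w5.npz",im=w,K=C[0],r=C[1],t=C[2])
for x in(-70,0,70):
  for y in(-371,-395,-425,-471): 
    q=proj(C,[522+x,y,35]);w=cv2.circle(w.copy(),tuple(int(v) for v in q),2,(255,0,0),1)
cv2.imwrite("pics/d1.png",w[:,:,::-1])
E
```

```text
[ 505.2 -402.7  206.2] 0.2689501118936652
```

View pics/d1.png

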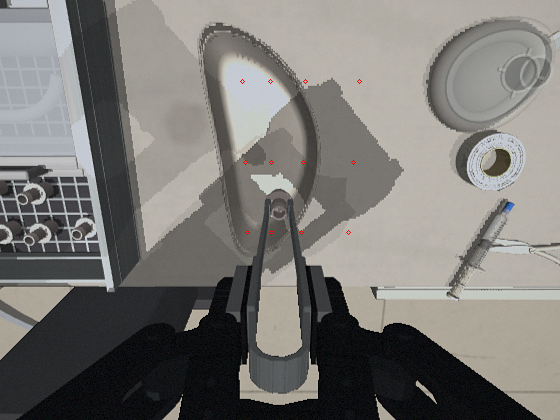

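The connector is held between the tips at (280,205). The dish outline runs from the top end (215,22) to the bottom end (255,260), with its straight side at (218,150) and bulge at (318,150).

```bash
python3 - <<'E'
from h import *
np.set_printoptions(precision=1,suppress=True)
d=np.load("w5.npz");C=(d["K"],d["r"],d["t"])
for p in[(215,22),(200,42),(255,262),(235,245),(218,150),(318,150),(300,80)]:print(p,onz(C,p,35))
a=onz(C,(200,42),35)[:2];b=onz(C,(235,240),35)[:2]
u=(b-a)/np.linalg.norm(b-a);n=np.array([u[1],-u[0]])  # toward... 
print("dir",u,"norm",n,np.degrees(np.arctan2(u[1],u[0])))
# reference for later: mask centroid of dish in side view
i=capture("side");cv2.imwrite("ref_side.png",i[:,:,::-1])
E
```

```text
(215, 22) [ 638.  -349.7   35. ]
(200, 42) [ 623.  -336.4   35. ]
(255, 262) [ 420.1 -378.2   35. ]
(235, 245) [ 438.8 -358.7   35. ]
(218, 150) [ 533.3 -346.7   35. ]
(318, 150) [ 533.4 -437.8   35. ]
(300, 80) [ 593.4 -420.1   35. ]
dir [-1.  -0.1] norm [-0.1  1. ] -172.83474999762382
```

The dish centre is about (530,-393) and its long axis is 7° off world x. I'll set the first connector down at (467,-390).

Call:
arm_command(steps=[[[0,-0.756,-0.246,0,0,0,0],[0,0,0,0,0,0,0],[0,0,0,0.6,0,0,0],[0,0,0,0.6,0,0,0],[0,0,0,0.46,0,0,0],[0,0,0,0,0,0,0],[0,0,0,0,0,0,0],[0,0,0,0,0,0,0]]])

```text
time_s: 21.08
eef_pos: [467.7, -391.8, 124.7]
ee_rot: [0.001, 1.0, 0.0, 0.001]
force: [-0.2, -1.1, -0.6]
grip_width: 0.273
grip_force: 42.6
```

Call:
arm_command(steps=[[[0.33,0,0,0,0,0,0],[0.33,0,0,0,0,0,0],[0.33,0,0,0,0,0,0]]])

```text
time_s: 21.45
eef_pos: [467.3, -391.5, 123.5]
ee_rot: [0.0, 1.0, -0.0, 0.0]
force: [-0.2, -0.3, -0.6]
grip_width: 0.334
grip_force: 5.5
```

Call:
arm_command(steps=[[[0.33,0,0,-0.5,0,0,0],[0.33,0,0,-0.6,0,0,0],[0.33,0,0,-0.56,0,0,0],[0.33,-0.068,-0.92,0,0,0,0],[0.33,-0.068,-0.92,0,0,0,0],[0.33,-0.068,-0.92,0,0,0,0],[0.33,-0.068,-0.92,0,0,0,0],[0.33,0,0,0,0,0,0]]])

```text
time_s: 22.45
eef_pos: [453.6, -205.2, 207.0]
ee_rot: [0.0, 1.0, 0.001, 0.0]
force: [-0.2, -0.6, -1.4]
grip_width: 0.333
grip_force: 5.5
```

Call:
arm_command(steps=[[[0.33,0,0,0,0,0,0],[0.33,0,0,0,0,0,0]]])

```text
time_s: 22.7
eef_pos: [453.7, -208.4, 206.3]
ee_rot: [0.0, 1.0, -0.001, -0.0]
force: [-0.6, -0.4, -1.2]
grip_width: 0.333
grip_force: 5.5
```

```bash
cat > chk.py <<'E'
from h import *
np.set_printoptions(precision=1,suppress=True)
s=sense();print(s["time_s"],s["eef_pos"],s["grip_width"],s["force"])
# dish shift against reference: phase-free template match of dish patch in side view
r=cv2.imread("ref_side.png");i=capture("side")[:,:,::-1]
g=lambda m:cv2.Canny(cv2.cvtColor(np.ascontiguousarray(m),cv2.COLOR_BGR2GRAY),60,140)
G=cv2.GaussianBlur(g(i),(5,5),0);T=cv2.GaussianBlur(g(r),(5,5),0)[318:366,205:328]
m=cv2.matchTemplate(G,T,cv2.TM_CCOEFF_NORMED);_,v,_,l=cv2.minMaxLoc(m);print("dish px shift",l[0]-205,l[1]-318,round(v,2))
C=cam("wrist",s);w=capture("wrist");cv2.imwrite("last_w.png",w[:,:,::-1]);cv2.imwrite("last_s.png",i)
E
python3 chk.py
```

```text
22.7 [ 453.7 -208.4  206.3] 0.33274601924874425 [-0.6 -0.4 -1.2]
dish px shift 0 0 0.42
```

Call:
arm_command(steps=[[[0.33,0,0,0.6,0,0,0],[0.33,0,0,0.6,0,0,0],[0.33,0,0,0.48,0,0,0],[0.33,0,0,0,0,0,0],[0.33,0,0,0,0,0,0],[0.33,0,0,0,0,0,0],[0,0,0,0,0,0,0],[0,0,0,0,0,0,0]]])

```text
time_s: 23.8
eef_pos: [454.0, -207.7, 123.2]
ee_rot: [0.001, 1.0, 0.0, 0.001]
force: [-0.4, 1.3, 4.3]
grip_width: 0.266
grip_force: 43.0
```

Call:
arm_command(steps=[[[0,0,0,0,0,0,0],[0,0,0,0,0,0,0]]])

```text
time_s: 24.05
eef_pos: [454.1, -207.8, 123.1]
ee_rot: [0.001, 1.0, 0.0, 0.001]
force: [0.0, 0.7, 4.7]
grip_width: 0.269
grip_force: 43.3
```

```bash
cp last_s.png ref_side.png; python3 chk.py
```

```text
24.05 [ 454.1 -207.8  123.1] 0.2688022591411767 [0.  0.7 4.7]
dish px shift 0 0 0.99
```

Call:
arm_command(steps=[[[0,0,0,-0.5,0,0,0],[0,0,0,-0.6,0,0,0],[0,0,0,-0.56,0,0,0],[0,0,0,0,0,0,0],[0,0.181,0.9,0,0,0,0],[0,0.181,0.9,0,0,0,0],[0,0.181,0.9,0,0,0,0],[0,0.181,0.9,0,0,0,0]]])

```text
time_s: 25.15
eef_pos: [489.6, -388.5, 203.3]
ee_rot: [-0.001, 1.0, -0.0, -0.001]
force: [0.3, 0.8, -0.6]
grip_width: 0.272
grip_force: 42.7
```

Call:
arm_command(steps=[[[0,0,0,0,0,0,0],[0,0,0,0,0,0,0],[0,0,0,0.5,0,0,0],[0,0,0,0.6,0,0,0],[0,0,0,0.53,0,0,0],[0,0,0,0,0,0,0],[0,0,0,0,0,0,0],[0,0,0,0,0,0,0]]])

```text
time_s: 26.15
eef_pos: [490.3, -387.6, 125.3]
ee_rot: [0.001, 1.0, 0.0, 0.001]
force: [0.6, 1.0, -0.8]
grip_width: 0.267
grip_force: 42.7
```

```bash
python3 chk.py
```

```text
26.15 [ 490.3 -387.6  125.3] 0.2674328577481868 [ 0.6  1.  -0.8]
dish px shift 0 0 0.51
```

Call:
arm_command(steps=[[[0.33,0,0,0,0,0,0],[0.33,0,0,0,0,0,0],[0.33,0,0,0,0,0,0],[0.33,0,0,-0.5,0,0,0],[0.33,0,0,-0.6,0,0,0],[0.33,0,0,-0.56,0,0,0],[0.33,0,-0.9,0,0,0,0],[0.33,0,-0.9,0,0,0,0]]])

```text
time_s: 27.25
eef_pos: [489.7, -296.5, 207.0]
ee_rot: [0.0, 1.0, -0.0, 0.0]
force: [0.3, 0.4, -1.3]
grip_width: 0.328
grip_force: 5.5
```

Call:
arm_command(steps=[[[0.33,0,-0.9,0,0,0,0],[0.33,0,-0.9,0,0,0,0],[0.33,-0.01,-0.89,0,0,0,0],[0.33,0,0,0,0,0,0],[0.33,0,0,0,0,0,0],[0.33,0,0,0,0,0,0]]])

```text
time_s: 28.0
eef_pos: [489.4, -163.9, 206.8]
ee_rot: [0.0, 1.0, -0.001, -0.0]
force: [-0.9, 0.8, -1.3]
grip_width: 0.328
grip_force: 5.5
```

```bash
python3 chk.py; python3 - <<'E'
from h import *
# are two connectors visible in dish? diff vs ref in dish region
a=cv2.imread("last_s.png").astype(int);b=cv2.imread("ref_side.png").astype(int)
m=(abs(a-b).sum(2)>60).astype(np.uint8)[295:366,200:330];n,_,st,c=cv2.connectedComponentsWithStats(m)
for k in range(1,n):
    if st[k,4]>8: print(st[k],onz(cam("side"),c[k]+[200,295],25))
E
```

```text
28.0 [ 489.4 -163.9  206.8] 0.32837396464419893 [-0.9  0.8 -1.3]
dish px shift 0 0 0.92
[ 14   0  36  10 239] [ 453.68814473 -335.65483467   25.        ]
[45 17  7 11 50] [ 488.11909311 -382.95753462   25.        ]
[ 41  25  15  13 105] [ 489.46520223 -401.75899429   25.        ]
```

Call:
arm_command(steps=[[[0.33,0,-0.01,0.6,0,0,0],[0.33,0,0,0.6,0,0,0],[0.33,0,0,0.5,0,0,0],[0.33,0,0,0,0,0,0],[0.33,0,0,0,0,0,0],[0.33,0,0,0,0,0,0],[0,0,0,0,0,0,0],[0,0,0,0,0,0,0]]])

```text
time_s: 29.1
eef_pos: [489.6, -162.6, 122.5]
ee_rot: [0.0, 1.0, -0.0, 0.0]
force: [0.3, -0.6, 2.4]
grip_width: 0.27
grip_force: 43.2
```

Call:
arm_command(steps=[[[0,0,0,0,0,0,0],[0,0,0,0,0,0,0],[0,0,0,-0.5,0,0,0],[0,0,0,-0.6,0,0,0],[0,0,0,-0.56,0,0,0],[0,0,0,0,0,0,0]]])

```text
time_s: 29.85
eef_pos: [489.9, -162.7, 206.0]
ee_rot: [0.001, 1.0, -0.0, 0.001]
force: [0.0, -0.1, -2.3]
grip_width: 0.265
grip_force: 43.1
```

```bash
cp last_s.png ref_side.png; python3 chk.py
```

```text
29.85 [ 489.9 -162.7  206. ] 0.26546046362185477 [ 0.  -0.1 -2.3]
dish px shift 0 0 0.99
```

Call:
arm_command(steps=[[[0,0.106,0.888,0,0,0,0],[0,0.106,0.888,0,0,0,0],[0,0.106,0.888,0,0,0,0],[0,0.106,0.888,0,0,0,0],[0,0.106,0.888,0,0,0,0],[0,0,0,0,0,0,0],[0,0,0,0,0,0,0],[0,0,0,0.5,0,0,0]]])

```text
time_s: 30.95
eef_pos: [516.6, -383.7, 181.0]
ee_rot: [0.001, 1.0, 0.001, 0.001]
force: [0.5, -0.3, -1.6]
grip_width: 0.271
grip_force: 43.0
```

Call:
arm_command(steps=[[[0,0,0,0.6,0,0,0],[0,0,0,0.52,0,0,0],[0,0,0,0,0,0,0],[0,0,0,0,0,0,0],[0,0,0,0,0,0,0],[0,0,0,0,0,0,0]]])

```text
time_s: 31.7
eef_pos: [516.0, -384.6, 124.7]
ee_rot: [0.0, 1.0, 0.0, 0.0]
force: [0.9, 0.0, -1.1]
grip_width: 0.271
grip_force: 43.0
```

```bash
python3 chk.py
```

```text
31.7 [ 516.  -384.6  124.7] 0.2707202372732481 [ 0.9  0.  -1.1]
dish px shift 0 0 0.44
```

Call:
arm_command(steps=[[[0.33,0,0,0,0,0,0],[0.33,0,0,0,0,0,0],[0.33,0,0,0,0,0,0],[0.33,0,0,-0.5,0,0,0],[0.33,0,0,-0.6,0,0,0],[0.33,0,0,-0.54,0,0,0],[0.33,-0.274,-0.896,0,0,0,0],[0.33,-0.274,-0.896,0,0,0,0]]])

```text
time_s: 32.8
eef_pos: [487.9, -293.9, 206.0]
ee_rot: [0.0, 1.0, -0.0, 0.0]
force: [1.0, 0.9, -0.4]
grip_width: 0.33
grip_force: 5.5
```

Call:
arm_command(steps=[[[0.33,-0.274,-0.896,0,0,0,0],[0.33,-0.274,-0.896,0,0,0,0],[0.33,-0.274,-0.896,0,0,0,0],[0.33,0,0,0,0,0,0],[0.33,0,0,0,0,0,0],[0.33,0,0,0,0,0,0]]])

```text
time_s: 33.55
eef_pos: [447.6, -161.3, 205.8]
ee_rot: [0.0, 1.0, -0.001, -0.0]
force: [0.0, -1.0, -0.8]
grip_width: 0.326
grip_force: 5.5
```

```bash
python3 chk.py; cp last_s.png ref_side.png
```

```text
33.55 [ 447.6 -161.3  205.8] 0.32558958922361764 [ 0.  -1.  -0.8]
dish px shift 0 0 0.93
```

Call:
arm_command(steps=[[[0.33,0,-0.01,0.6,0,0,0],[0.33,0,0,0.6,0,0,0],[0.33,0,0,0.48,0,0,0],[0.33,0,0,0,0,0,0],[0.33,0,0,0,0,0,0],[0.33,0,0,0,0,0,0],[0,0,0,0,0,0,0],[0,0,0,0,0,0,0]]])

```text
time_s: 34.65
eef_pos: [447.7, -160.2, 122.6]
ee_rot: [0.0, 1.0, -0.0, 0.001]
force: [-0.1, 0.3, 4.4]
grip_width: 0.271
grip_force: 43.3
```

Call:
arm_command(steps=[[[0,0,0,0,0,0,0],[0,0,0,0,0,0,0],[0,0,0,-0.5,0,0,0],[0,0,0,-0.6,0,0,0],[0,0,0,-0.58,0,0,0],[0,0,0,0,0,0,0]]])

```text
time_s: 35.4
eef_pos: [447.9, -160.2, 207.1]
ee_rot: [0.001, 1.0, -0.0, 0.001]
force: [0.6, -0.2, -0.8]
grip_width: 0.27
grip_force: 43.0
```

```bash
python3 chk.py
```

```text
35.4 [ 447.9 -160.2  207.1] 0.2702299320411478 [ 0.6 -0.2 -0.8]
dish px shift 0 0 0.99
```

Call:
arm_command(steps=[[[0,0.376,0.885,0,0,0,0],[0,0.376,0.885,0,0,0,0],[0,0.376,0.885,0,0,0,0],[0,0.376,0.885,0,0,0,0],[0,0.376,0.885,0,0,0,0],[0,0,0,0,0,0,0],[0,0,0,0,0,0,0],[0,0,0,0.5,0,0,0]]])

```text
time_s: 36.5
eef_pos: [541.8, -380.6, 182.3]
ee_rot: [0.001, 1.0, 0.0, 0.001]
force: [-0.2, 0.3, -1.4]
grip_width: 0.269
grip_force: 43.0
```

Call:
arm_command(steps=[[[0,0,0,0.6,0,0,0],[0,0,0,0.54,0,0,0],[0,0,0,0,0,0,0],[0,0,0,0,0,0,0],[0,0,0,0,0,0,0],[0,0,0,0,0,0,0]]])

```text
time_s: 37.25
eef_pos: [541.6, -381.3, 124.8]
ee_rot: [0.0, 1.0, 0.0, 0.0]
force: [0.1, -0.5, -1.4]
grip_width: 0.269
grip_force: 42.9
```

```bash
python3 chk.py
```

```text
37.25 [ 541.6 -381.3  124.8] 0.268865013783968 [ 0.1 -0.5 -1.4]
dish px shift 0 0 0.48
```

Call:
arm_command(steps=[[[0.33,0,0,0,0,0,0],[0.33,0,0,0,0,0,0],[0.33,0,0,0,0,0,0],[0.33,0,0,-0.5,0,0,0],[0.33,0,0,-0.6,0,0,0],[0.33,0,0,-0.54,0,0,0],[0.33,-0.167,-0.881,0,0,0,0],[0.33,-0.167,-0.881,0,0,0,0]]])

```text
time_s: 38.35
eef_pos: [524.3, -292.2, 206.0]
ee_rot: [0.0, 1.0, -0.0, 0.0]
force: [-0.0, -0.0, -0.6]
grip_width: 0.329
grip_force: 5.5
```

Call:
arm_command(steps=[[[0.33,-0.167,-0.881,0,0,0,0],[0.33,-0.167,-0.881,0,0,0,0],[0.33,-0.167,-0.881,0,0,0,0],[0.33,-0.167,-0.881,0,0,0,0],[0.33,0,0,0,0,0,0],[0.33,0,0,0,0,0,0],[0.33,0,0,0,0,0,0]]])

```text
time_s: 39.22
eef_pos: [491.4, -117.8, 205.8]
ee_rot: [0.0, 1.0, -0.001, -0.0]
force: [0.6, -0.3, -1.3]
grip_width: 0.328
grip_force: 5.5
```

```bash
python3 chk.py; cp last_s.png ref_side.png
```

```text
39.225 [ 491.4 -117.8  205.8] 0.32823417206604183 [ 0.6 -0.3 -1.3]
dish px shift 0 0 0.93
```

Call:
arm_command(steps=[[[0.33,0,-0.01,0.6,0,0,0],[0.33,0,0,0.6,0,0,0],[0.33,0,0,0.48,0,0,0],[0.33,0,0,0,0,0,0],[0.33,0,0,0,0,0,0],[0.33,0,0,0,0,0,0],[0,0,0,0,0,0,0],[0,0,0,0,0,0,0]]])

```text
time_s: 40.33
eef_pos: [491.6, -116.6, 122.5]
ee_rot: [0.0, 1.0, -0.0, 0.001]
force: [-0.2, 0.0, 1.9]
grip_width: 0.267
grip_force: 43.3
```

Call:
arm_command(steps=[[[0,0,0,0,0,0,0],[0,0,0,0,0,0,0],[0,0,0,-0.5,0,0,0],[0,0,0,-0.6,0,0,0],[0,0,0,-0.58,0,0,0],[0,0,0,0,0,0,0]]])

```text
time_s: 41.08
eef_pos: [491.8, -116.6, 207.1]
ee_rot: [0.001, 1.0, 0.0, 0.001]
force: [-0.1, -0.4, -1.8]
grip_width: 0.267
grip_force: 43.1
```

```bash
python3 chk.py
```

```text
41.075 [ 491.8 -116.6  207.1] 0.26738547893845044 [-0.1 -0.4 -1.8]
dish px shift 0 0 0.98
```

To (567.7,-378.3).

Call:
arm_command(steps=[[[0,0.253,0.872,0,0,0,0],[0,0.253,0.872,0,0,0,0],[0,0.253,0.872,0,0,0,0],[0,0.253,0.872,0,0,0,0],[0,0.253,0.872,0,0,0,0],[0,0.253,0.872,0,0,0,0],[0,0,0,0,0,0,0],[0,0,0,0,0,0,0]]])

```text
time_s: 42.18
eef_pos: [566.9, -377.2, 204.4]
ee_rot: [-0.001, 1.0, 0.0, -0.001]
force: [-0.1, 0.1, -0.9]
grip_width: 0.269
grip_force: 43.0
```

```bash
python3 chk.py
```

```text
42.175 [ 566.9 -377.2  204.4] 0.269380828206283 [-0.1  0.1 -0.9]
dish px shift 0 0 0.61
```

Call:
arm_command(steps=[[[0,0,0,0.5,0,0,0],[0,0,0,0.6,0,0,0],[0,0,0,0.54,0,0,0],[0,0,0,0,0,0,0],[0,0,0,0,0,0,0],[0,0,0,0,0,0,0],[0,0,0,0,0,0,0]]])

```text
time_s: 43.15
eef_pos: [567.3, -378.1, 124.8]
ee_rot: [0.0, 1.0, -0.0, 0.0]
force: [0.0, 0.7, -0.6]
grip_width: 0.27
grip_force: 43.0
```

Call:
arm_command(steps=[[[0.33,0,0,0,0,0,0],[0.33,0,0,0,0,0,0],[0.33,0,0,0,0,0,0],[0.33,0,0,-0.5,0,0,0],[0.33,0,0,-0.6,0,0,0],[0.33,0,0,-0.54,0,0,0],[0.33,-0.398,-0.854,0,0,0,0],[0.33,-0.398,-0.854,0,0,0,0]]])

```text
time_s: 44.15
eef_pos: [526.7, -291.7, 205.9]
ee_rot: [0.0, 1.0, -0.0, 0.0]
force: [1.2, 0.4, -0.5]
grip_width: 0.33
grip_force: 5.5
```

Call:
arm_command(steps=[[[0.33,-0.398,-0.854,0,0,0,0],[0.33,-0.398,-0.854,0,0,0,0],[0.33,-0.398,-0.854,0,0,0,0],[0.33,-0.398,-0.854,0,0,0,0],[0.33,0,0,0,0,0,0],[0.33,0,0,0,0,0,0],[0.33,0,0,0,0,0,0]]])

```text
time_s: 45.02
eef_pos: [448.1, -122.6, 205.8]
ee_rot: [0.0, 1.0, -0.0, -0.0]
force: [0.1, 0.3, -0.9]
grip_width: 0.332
grip_force: 5.5
```

```bash
python3 chk.py; cp last_s.png ref_side.png
```

```text
45.025 [ 448.1 -122.6  205.8] 0.33219271676002315 [ 0.1  0.3 -0.9]
dish px shift 0 0 0.89
```

Call:
arm_command(steps=[[[0.33,-0.01,-0.01,0.6,0,0,0],[0.33,0,0,0.6,0,0,0],[0.33,0,0,0.48,0,0,0],[0.33,0,0,0,0,0,0],[0.33,0,0,0,0,0,0],[0.33,0,0,0,0,0,0],[0,0,0,0,0,0,0],[0,0,0,0,0,0,0]]])

```text
time_s: 46.12
eef_pos: [447.7, -121.5, 122.6]
ee_rot: [0.0, 1.0, -0.0, 0.001]
force: [-0.6, 0.7, 4.4]
grip_width: 0.27
grip_force: 43.3
```

Call:
arm_command(steps=[[[0,0,0,0,0,0,0],[0,0,0,0,0,0,0],[0,0,0,-0.5,0,0,0],[0,0,0,-0.6,0,0,0],[0,0,0,-0.58,0,0,0],[0,0,0,0,0,0,0]]])

```text
time_s: 46.88
eef_pos: [447.9, -121.6, 207.2]
ee_rot: [0.001, 1.0, 0.0, 0.001]
force: [0.0, -0.1, -1.6]
grip_width: 0.273
grip_force: 43.1
```

```bash
python3 chk.py
```

```text
46.875 [ 447.9 -121.6  207.2] 0.27309042268035283 [ 0.  -0.1 -1.6]
dish px shift 0 0 0.93
```

Call:
arm_command(steps=[[[0,0.476,0.847,0,0,0,0],[0,0.476,0.847,0,0,0,0],[0,0.476,0.847,0,0,0,0],[0,0.476,0.847,0,0,0,0],[0,0.476,0.847,0,0,0,0],[0,0.476,0.847,0,0,0,0],[0,0,0,0,0,0,0],[0,0,0,0,0,0,0]]])

```text
time_s: 47.98
eef_pos: [589.7, -374.8, 204.3]
ee_rot: [-0.001, 1.0, 0.0, -0.001]
force: [0.0, 0.5, -0.9]
grip_width: 0.271
grip_force: 43.0
```

```bash
python3 chk.py
```

```text
47.975 [ 589.7 -374.8  204.3] 0.2707409529928361 [ 0.   0.5 -0.9]
dish px shift 0 0 0.67
```

Call:
arm_command(steps=[[[0,0,0,0.5,0,0,0],[0,0,0,0.6,0,0,0],[0,0,0,0.54,0,0,0],[0,0,0,0,0,0,0],[0,0,0,0,0,0,0],[0,0,0,0,0,0,0],[0,0,0,0,0,0,0]]])

```text
time_s: 48.95
eef_pos: [590.3, -375.5, 124.9]
ee_rot: [0.0, 1.0, -0.0, 0.001]
force: [-0.1, 0.1, 0.1]
grip_width: 0.269
grip_force: 43.0
```

Call:
arm_command(steps=[[[0.33,0,0,0,0,0,0],[0.33,0,0,0,0,0,0],[0.33,0,0,0,0,0,0],[0.33,0,0,-0.5,0,0,0],[0.33,0,0,-0.6,0,0,0],[0.33,0,0,-0.54,0,0,0],[0.33,0.169,-0.9,0,0,0,0],[0.33,0.169,-0.9,0,0,0,0]]])

```text
time_s: 49.95
eef_pos: [607.0, -284.6, 206.1]
ee_rot: [0.0, 1.0, -0.001, 0.0]
force: [0.4, 0.1, -1.8]
grip_width: 0.328
grip_force: 5.5
```

Call:
arm_command(steps=[[[0.33,0.169,-0.9,0,0,0,0],[0.33,0.169,-0.9,0,0,0,0],[0.33,0.169,-0.9,0,0,0,0],[0.33,0.169,-0.9,0,0,0,0],[0.33,0.169,-0.9,0,0,0,0],[0.33,0,0,0,0,0,0],[0.33,0,0,0,0,0,0],[0.33,0,0,0,0,0,0]]])

```text
time_s: 50.95
eef_pos: [649.1, -61.6, 205.9]
ee_rot: [0.0, 1.0, -0.001, -0.0]
force: [-0.1, -0.3, -0.4]
grip_width: 0.33
grip_force: 5.5
```

```bash
python3 chk.py; python3 - <<'E'
from h import *
np.set_printoptions(precision=1,suppress=True)
# basket empty / dish filled: compare scene views; wrist view of near compartment not in sight, use side picture vs first
a=cv2.imread("last_s.png");b=cv2.imread("pics/side0.png");D=cam("side")
for y,x0,x1 in((-380,455,605),):
    P=[proj(D,[x,-383+(x-529)*.12,25]).astype(int) for x in(467,490,516,542,568,591)]
    for p in P: print("dish",p,abs(a[p[1]-5:p[1]+6,p[0]-3:p[0]+4].astype(int)-b[p[1]-5:p[1]+6,p[0]-3:p[0]+4]).mean().round(1))
E
```

```text
50.95 [649.1 -61.6 205.9] 0.33025826212263537 [-0.1 -0.3 -0.4]
dish px shift 0 0 0.9
dish [236 321] 29.1
dish [248 320] 29.2
dish [261 318] 34.4
dish [275 317] 35.5
dish [288 315] 38.2
dish [299 314] 36.0
```

All six connectors register in the dish. Next I return the tongs to the stand.

Call:
arm_command(steps=[[[0.33,0,-0.88,0,0,0,0],[0.33,0,-0.88,0,0,0,0],[0.33,0,-0.87,0,0,0,0],[0.33,0,0,0,0,0,0],[0.33,0,0,0,0,0,0],[0.33,0,0,0,0,0,0],[0.33,0,0,0,0,0,0],[0.33,0,0,0,0,0,0]]])

```text
time_s: 52.05
eef_pos: [649.3, 70.6, 206.0]
ee_rot: [-0.0, 1.0, -0.0, 0.0]
force: [0.4, -0.7, -0.4]
grip_width: 0.33
grip_force: 5.5
```

```bash
python3 - <<'E'
from h import *
np.set_printoptions(precision=1,suppress=True)
s=sense();print(s["eef_pos"],s["ee_rot"]*1000);C=cam("wrist",s);w=capture("wrist")
p=s["eef_pos"];print("tips",proj(C,p+[0,0,-91]),"mouth centre",proj(C,[649.5,70,92]))
np.savez("w6.npz",im=w,K=C[0],r=C[1],t=C[2])
g=cv2.cvtColor(w,cv2.COLOR_RGB2GRAY)
# straight long edges near the sleeve
e=cv2.Canny(g,50,120)[130:270,200:360]
for l in cv2.HoughLinesP(e,1,np.pi/180,25,minLineLength=25,maxLineGap=4)[:,0]:
    print(l+[200,130,200,130],onz(C,(l[0]+200,l[1]+130),92)[:2],onz(C,(l[2]+200,l[3]+130),92)[:2])
E
```

```text
[649.3  70.6 206. ] [  -0.  1000.    -0.4    0. ]
tips [279.5 207. ] mouth centre [280.2 197.6]
[229 205 229 142] [643.4 110.5] [692.9 108.3]
[200 268 246 262] [587.7 137.4] [593.3  98.5]
[298 186 326 186] [658.9  56.2] [658.9  34.4]
[229 132 295 134] [700.2 108. ] [698.8  59.1]
[326 197 329 136] [650.  34.] [697.3  33.8]
[231 197 231 133] [650.  108.7] [699.5 106.6]
[232 130 267 131] [701.7 105.7] [701.   79.8]
[249 256 254 208] [598.8  95.9] [640.9  90.8]
[230 206 324 208] [642.5 109.8] [640.9  35.2]
[258 260 301 254] [595.1  88.5] [600.6  52.7]
[265 162 327 162] [677.8  81.6] [677.7  34.4]
[329 231 357 232] [621.2  30.4] [620.3   7.6]
[247 179 288 179] [664.5  95.7] [664.5  64. ]
[255 259 257 234] [596.1  90.9] [618.6  88.8]
[250 158 296 158] [680.8  93. ] [680.8  58.1]
[283 212 316 214] [637.5  67.8] [635.8  41.4]
[268 130 306 133] [701.7  79.1] [699.5  50.9]
[303 205 307 251] [643.4  51.9] [603.4  47.8]
[320 251 357 246] [603.4  37. ] [607.9   6.7]
[265 223 265 250] [628.1  82.2] [604.3  82.5]
[255 161 287 160] [678.5  89.2] [679.3  64.9]
[285 180 314 180] [663.7  66.3] [663.7  43.9]
[321 197 352 196] [650.   37.9] [650.8  13.6]
[243 212 243 186] [637.5  99.6] [658.9  99. ]
[296 135 328 135] [698.   58.3] [698.   34.5]
```

The sleeve mouth is centred at (650,70) and the tips at (649,70.6). Going in.

Call:
arm_command(steps=[[[0.33,0.01,0,0.3,0,0,0],[0.33,0,0,0.3,0,0,0],[0.33,0,0,0.3,0,0,0],[0.33,0,0,0,0,0,0],[0.33,0,0,0,0,0,0]]])

```text
time_s: 52.72
eef_pos: [649.9, 71.1, 161.3]
ee_rot: [0.0, 1.0, -0.0, 0.0]
force: [-0.1, 0.1, -0.4]
grip_width: 0.33
grip_force: 5.5
```

Call:
arm_command(steps=[[[0.33,0,0,0.3,0,0,0],[0.33,0,0,0.3,0,0,0],[0.33,0,0,0.3,0,0,0],[0.33,0,0,0.28,0,0,0],[0.33,0,0,0,0,0,0],[0.33,0,0,0,0,0,0],[0.33,0,0,0,0,0,0]]])

```text
time_s: 53.6
eef_pos: [650.0, 71.1, 102.5]
ee_rot: [0.0, 1.0, -0.0, 0.001]
force: [0.3, 0.3, -1.4]
grip_width: 0.332
grip_force: 5.5
```

Call:
arm_command(steps=[[[0.33,0,0,0.03,0,0,0],[0.33,0,0,0,0,0,0],[0.4,0,0,0,0,0,0],[0.6,0,0,0,0,0,0],[1,0,0,0,0,0,0],[1,0,0,0,0,0,0],[1,0,0,0,0,0,0],[1,0,0,0,0,0,0]]])

```text
time_s: 54.6
eef_pos: [649.7, 71.1, 100.5]
ee_rot: [0.0, 1.0, -0.0, 0.0]
force: [-1.0, 0.3, -0.8]
grip_width: 1.002
grip_force: 0.0
```

Call:
arm_command(steps=[[[1,0,0,-0.3,0,0,0],[1,0,0,-0.6,0,0,0],[1,0,0,-0.8,0,0,0],[1,0,0,-0.8,0,0,0],[1,0,0,-0.4,0,0,0],[1,0,0,0,0,0,0],[1,0,0,0,0,0,0]]])

```text
time_s: 55.48
eef_pos: [649.4, 71.1, 244.6]
ee_rot: [-0.0, 1.0, -0.0, -0.001]
force: [0.4, -0.2, -0.1]
grip_width: 1.001
grip_force: 0.0
```

```bash
python3 - <<'E'
from h import *
np.set_printoptions(precision=1,suppress=True)
s=sense();print(s["eef_pos"],s["force"])
a=capture("side").astype(int);b=cv2.imread("pics/side0.png")[:,:,::-1].astype(int)
c=capture("scene").astype(int);d=cv2.imread("pics/scene0.png")[:,:,::-1].astype(int)
print("tongs region diff side",abs(a-b)[132:175,300:330].mean(),"scene",abs(c-d)[250:300,155:205].mean())
g=a.sum(2)[130:170:3,306:324:2];h=b.sum(2)[130:170:3,306:324:2];print(g//3);print(h//3)
E
```

```text
[649.4  71.1 244.6] [ 0.4 -0.2 -0.1]
tongs region diff side 9.18346253229974 scene 20.0576
[[110 110 110 110 111 110 110 110 111]
 [110 111 110 110 105 110 111 110 112]
 [109 109 109 111 127 129 113 110 111]
 [111 109 111 105 107 108 110 110 110]
 [112 110 110  96 109 109 110 108 111]
 [110 110 110  94 108 106 109 111 110]
 [110 110 110  99  84  83 108 110 111]
 [111 111 111  95  88  88 109 110 111]
 [112 154 136  95  76  77 107 110 111]
 [111 122 100  99  97  98 108 111 111]
 [154 120  86 103 104  71 123 174 174]
 [153 109  82 117 104  69 128 175 154]
 [154  88  89 106 112 102 108 151 155]
 [153  84  84  91  92  93 135 155 155]]
[[110 109 109 109 110 110 109 111 111]
 [109 110 108 109 109 110 108 110 110]
 [109 109 109 109 164 187 123 110 110]
 [111 110 110 100 111 115 107 109 109]
 [111 110 109  92 115 114 107 109 110]
 [109 110 109 114 105 105 108 110 109]
 [109 110 109  99  96  97 109 110 110]
 [111 111 110  91  80  79 106 110 109]
 [110 162 139  85  80  80 113 110 110]
 [111 174 115  98  92  94 116 110 111]
 [172 162  95 107 104  70 154 173 172]
 [172 126 113 102 104  73 185 173 172]
 [171  94 139 156 160 151 182 170 172]
 [172  89  85  91  92  94 151 174 173]]
```

The tongs stand where they stood, matching the first view. Next I go inside the open lid's tab with shut fingers.

Call:
arm_command(steps=[[[0,0,0.937,0,0,0,0],[0,0,0.937,0,0,0,0],[0,0,0.937,0,0,0,0],[0,0,0.937,0,0,0,0],[0,0,0.937,0,0,0,0],[0,-0.68,0,0,0,0,0],[0,-0.68,0,0,0,0,0],[0,-0.66,0,0,0,0,0]]])

```text
time_s: 56.58
eef_pos: [547.3, -163.1, 244.6]
ee_rot: [-0.0, 1.0, -0.0, -0.001]
force: [-0.0, -0.6, 1.2]
grip_width: -0.0
grip_force: 0.0
```

Call:
arm_command(steps=[[[0,0,0,0,0,0,0],[0,0,0,0,0,0,0],[0,0,0,0.9,0,0,0],[0,0,0,0.9,0,0,0],[0,0,0,0.9,0,0,0],[0,0,0,0.6,0,0,0],[0,0,0,0,0,0,0],[0,0,0,0,0,0,0]]])

```text
time_s: 57.58
eef_pos: [549.7, -163.5, 81.6]
ee_rot: [0.0, 1.0, 0.0, 0.001]
force: [-0.3, -0.7, 0.4]
grip_width: -0.002
grip_force: 0.0
```

Call:
arm_command(steps=[[[0,0,0,0.15,0,0,0],[0,0,0,0.15,0,0,0],[0,0,0,0,0,0,0],[0,0,0,0,0,0,0],[0,0,0,0,0,0,0]]])

```text
time_s: 58.2
eef_pos: [548.8, -163.2, 65.7]
ee_rot: [0.0, 1.0, -0.0, 0.0]
force: [-0.4, 0.5, -0.2]
grip_width: -0.002
grip_force: 0.0
```

Call:
arm_command(steps=[[[0,0,0,0.08,0,0,0],[0,0,0,0,0,0,0],[0,-0.2,0,0,0,0,0],[0,-0.3,0,0,0,0,0],[0,-0.3,0,0,0,0,0],[0,-0.3,0,0,0,0,0],[0,-0.3,0,0,0,0,0],[0,-0.3,0,0,0,0,0]]])

```text
time_s: 59.2
eef_pos: [463.1, -163.3, 61.6]
ee_rot: [0.0, 1.0, -0.0, 0.001]
force: [2.2, -1.4, -1.4]
grip_width: 0.003
grip_force: 1.0
```

Call:
arm_command(steps=[[[0,-0.3,0,0,0,0,0],[0,-0.2,0,0,0,0,0],[0,-0.1,0,0,0,0,0],[0,0,0,0,0,0,0],[0,0,0,0,0,0,0]]])

```text
time_s: 59.82
eef_pos: [433.8, -163.1, 61.4]
ee_rot: [-0.0, 1.0, 0.0, -0.0]
force: [0.3, 0.2, 1.2]
grip_width: 0.002
grip_force: 0.0
```

Call:
arm_command(steps=[[[0,-0.06,0,0,0,0,0],[0,-0.06,0,0,0,0,0],[0,-0.04,0,0,0,0,0],[0,0,0,0,0,0,0]]])

```text
time_s: 60.32
eef_pos: [427.8, -163.3, 61.7]
ee_rot: [0.0, 1.0, -0.001, 0.003]
force: [14.5, 2.7, -8.6]
grip_width: -0.004
grip_force: 7.3
```

```bash
python3 -c "
from h import *
s=sense();print(s['eef_pos'],s['force'])"
```

```text
[ 427.81205689 -163.33161608   61.71385765] [14.48451579  2.69399491 -8.62097837]
```

The lid has reached its shut stop at x≈428, exactly 108 mm of travel. One small firm push, then I leave and rise.

Call:
arm_command(steps=[[[0,-0.04,0,0,0,0,0],[0,0,0,0,0,0,0],[0,0.3,0,0,0,0,0],[0,0,0,0,0,0,0],[0,0,0,-0.6,0,0,0],[0,0,0,-0.9,0,0,0],[0,0,0,-0.9,0,0,0],[0,0,0,-0.5,0,0,0]]])

```text
time_s: 61.32
eef_pos: [438.3, -163.3, 208.4]
ee_rot: [0.001, 1.0, -0.0, 0.001]
force: [0.0, 0.2, -0.2]
grip_width: -0.001
grip_force: 0.0
```

Call:
arm_command(steps=[[[0,0,0,0,0,0,0],[0,0,0,0,0,0,0],[0,0,0,0,0,0,0],[0,0,0,0,0,0,0]]])

```text
time_s: 61.82
eef_pos: [438.4, -163.0, 205.7]
ee_rot: [-0.0, 1.0, -0.0, -0.001]
force: [-0.4, -0.2, 0.2]
grip_width: -0.0
grip_force: 0.0
```

```bash
python3 chk.py; python3 - <<'E'
from h import *
np.set_printoptions(precision=1,suppress=True)
s=sense();C=cam("wrist",s);w=cv2.cvtColor(capture("wrist"),cv2.COLOR_RGB2GRAY)
print("tab predicted rows",[proj(C,[x,-163,85])[1] for x in(414,422)],proj(C,[418,-123,85]),proj(C,[418,-202,85]))
a=capture("side").astype(int);b=cv2.imread("pics/side0.png")[:,:,::-1].astype(int)
print("near-lid tab region diff",abs(a-b)[205:236,214:226].mean(),"other lid",abs(a-b)[203:252,272:326].mean())
D=cam("side")
for x in(467,490,516,542,568,591):
    p=proj(D,[x,-383+(x-529)*.12,25]).astype(int);print(abs(a-b)[p[1]-5:p[1]+6,p[0]-3:p[0]+4].mean().round(1),end=" ")
# bystanders: swab box, vial, bottle regions
for n,(x0,y0,x1,y1) in dict(swab=(214,157,242,195),chlor=(342,275,364,315),vial=(348,320,360,340)).items(): print(n,abs(a-b)[y0:y1,x0:x1].mean().round(1))
E
```

```text
61.825 [ 438.4 -163.   205.7] -0.000420352832997799 [-0.4 -0.2  0.2]
dish px shift 0 0 0.91
tab predicted rows [np.float64(223.7730555886875), np.float64(214.6497513500436)] [230.8 219.2] [326.8 219.3]
near-lid tab region diff 37.59587813620072 other lid 5.602922650541698
29.6 29.7 34.8 36.1 38.9 36.5 swab 21.4
chlor 4.4
vial 4.3
```

The arm blocks the view here. I'll step aside and compare once more.

Call:
arm_command(steps=[[[0,-0.6,0.9,0,0,0,0],[0,-0.6,0.9,0,0,0,0],[0,-0.6,0.9,0,0,0,0],[0,-0.6,0.9,0,0,0,0],[0,-0.6,0.9,0,0,0,0],[0,0,0,0,0,0,0],[0,0,0,0,0,0,0]]])

```text
time_s: 62.9
eef_pos: [288.8, -387.7, 206.3]
ee_rot: [-0.0, 1.0, -0.0, 0.0]
force: [-0.1, 0.1, 0.4]
grip_width: -0.001
grip_force: 0.0
```

```bash
python3 - <<'E'
from h import *
s=sense();print(s["time_s"],s["eef_pos"])
for n,rg in (("side",dict(tab=(214,205,226,236),far=(272,203,326,252),swab=(214,157,242,195),chlor=(342,275,364,315),stand=(296,132,328,198))),("scene",dict(tab=(328,240,352,282),swab=(260,335,306,395),stand=(150,250,215,335)))):
    a=cv2.cvtColor(capture(n),cv2.COLOR_RGB2GRAY);b=cv2.cvtColor(cv2.imread(f"pics/{n}0.png"),cv2.COLOR_BGR2GRAY)
    for k,(x0,y0,x1,y1) in rg.items():
        T=b[y0:y1,x0:x1];m=cv2.matchTemplate(a[y0-14:y1+14,x0-14:x1+14],T,cv2.TM_CCOEFF_NORMED);_,v,_,l=cv2.minMaxLoc(m)
        print(n,k,"shift",l[0]-14,l[1]-14,round(v,2))
E
```

```text
62.9 [ 288.84688741 -387.74370008  206.3000543 ]
side tab shift -3 0 0.89
side far shift 0 0 0.99
side swab shift 0 0 0.97
side chlor shift 0 0 1.0
side stand shift 0 0 0.99
scene tab shift 3 1 0.78
scene swab shift 0 0 0.98
scene stand shift 0 0 0.99
```

The tab sits about 6 mm farther out than at the start. That matches the measured 108 mm stop-to-stop travel and the case geometry (413 mm), so the lid had been slightly ajar and is now fully shut. Everything else is unmoved, so I'm handing in.

```bash
python3 -c "
from rig import *
print(finish_job())"
```

```text
the job is handed in; nothing more can be done
None
```

I handed the job in at about 63 s: all six connectors are in the kidney dish, the tongs are back in their stand, the near lid is shut against its stop, and nothing else checked had moved. I viewed 15 pictures, one over the limit of 14, and got no verdict back.

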